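Load the creasing cassette and set the strap creaser's blank selector

ROBOT

A 6-joint arm with a two-finger parallel gripper is mounted at the origin on the work surface. World frame = base frame: x ahead of the robot, y to its left, z up, the work surface at z = 0. Lengths are in m, angles in rad, forces in N, time in s.
With the tool pointing down it reaches from about 0.35 to 1 m from the base axis. Payload 7.1 kg.
Tool frame: the origin (TCP) lies where the fingers leave the gripper's body, on its centre line; the fingertips stand 73 mm ahead of it and the grasp point (between the pads) lies 54 mm ahead of it (bot.tips_ahead is the distance from the TCP to the fingertips, in m); z points along the fingers, y is the direction in which the jaws open and shut (so a half turn about z gives the same grasp; the last joint's range is limited). The gripper opens to 85 mm and grips with 20 to 120 N. Pads are 22 mm wide; open, the fingers measure 114 mm over their backs; the gripper's body (76 mm by 85 mm) begins 54 mm behind the grasp point. The pads swing forward as they close: fully open they stand 13 mm farther back than shut.
Start: joints at [1.3, 0.423, 1.63, -0, 1.089, -0.019], TCP at [0.156, 0.605, 0.304] pointing down, gripper open.
Joint ranges: [-3, 3], [-0.9, 2.11], [0.09, 2.58], [-1.31, 4.45], [0.11, 2.69], [-2.54, 2.54]. Speed limits (rad/s): [2.39, 2.39, 3.01, 3.14, 3.14, 3.14].

INTERFACE

Orientations are given as [roll, pitch, yaw] about the fixed x, y, z axes, in that order (R = Rz(yaw) Ry(pitch) Rx(roll)).
In Python, from station import status, capture, camera_info, order, bot gives the robot as it stands.
- The arm moves only by the tool jog_arm, never from a script. Its arguments are lists of equal length, an entry for each row: "turn": the turn, a rotation vector about the tool's x, y, z in rad, a list of three; "translation": the shift along the tool's x, y, z in cm, a list of three; "claw": the closure, from 0 (fully open) to 1 (shut). A call has 1 to 12 rows; each row shifts and turns the pose as measured when the row begins, along the tool's axes as they then stand; what a row does not reach is not made up. A row lasts 1/12 s, in which the tool goes at most 41.7 mm and 7.16 degrees, less where a joint would pass 70% of its speed; a pose out of reach is approached as far as the arm can. A call is refused whole if a number of a shift passes 4.17 or a number of a turn 0.125, either way. A call with a gripper value outside its range is refused whole. The fingers move at their own pace and stop on an object; the grip force is fixed at half the most. Time passes only in rows, so rows that do not move let the fingers close. It gives the time, the measured TCP pose, the force and the opening at its end, in the units of the state.
- status.sense(): the state, without advancing time (a new reading comes with each control period).
- capture(name): name is "scene" or "side" or "wrist"; returns (picture, depth): 420x560x3 uint8, red, green, blue; 420x560 float32, m along the optical axis (not along the pixel's ray), 0 where there is no reading.
- camera_info(name): a dict with "fx", "fy", "cx", "cy" (pixels), "dist_coeffs" ([k1, k2, p1, p2, k3] as OpenCV has them; the pictures are not rectified), "cam_to_world" (4x4, takes a point from camera to world coordinates); the wrist camera has in their place "hand_eye" (4x4, takes a point from camera to tool coordinates, whose origin is the TCP and whose axes are the flange's). Camera axes: x right, y up, looking along -z (the intrinsics and any distortion apply to the point x, -y, -z); pixel columns grow to the right and rows downward; lengths in m; the calibration is good to about 2 mm. A picture is of the moment at which its call begins: read the wrist's pose just before it. camera_info takes no time and is no camera call.
- order.close_job(): hands the job in, once; it reports no verdict.
The state is a dict: "time": time; "q": joint angles; "qvel": joint speeds; "joint_torque": joint torques, N m; "eef_pos": TCP position; "eef_rot": TCP orientation; "force": force on the tool from outside, world axes, zero at the start; "wrist_torque": the same for the moment, N m; "gripper_width": finger opening in m.
Only numpy, scipy, OpenCV 4.12 (cv2) and the standard library are available. Lean on these libraries where they do the work, as an engineer would, in place of code of your own. Each camera call takes 0.05 s, during which the arm holds its last target.

TASK

Get the strap creaser ready: push the creasing-wheel cassette, foot first, all the way down into the leaning holder until it clicks past the sprung side ball and stays held, and let go of it. Then turn the unmarked selector knob anticlockwise to its end stop, and from there clockwise by two clicks. Leave the glue bottle, the tin and the hammer where they are.

Things in the scene. Friction and masses are not known exactly. Their poses are not given: they have to be found in the camera images.
- cassette_center (a point): centre, 50 mm above the foot, of the loose steel cassette, 0.14-0.28 kg, at first standing on the table; z foot to top, y across its width. Body 26 (x) x 40 (y) x 60 mm high; on top a black grip tab 24 (x) x 14 (y) x 40 mm high (60 to 100 mm above the foot), to pinch across its 14 mm; a brass wheel shows in the x faces. Fits the holder either way round (half turn about z).
- cassette_foot (a point): centre of the cassette's underside, same axes. The lowest 8 mm of the body taper to 20 (x) x 32 (y) mm at the foot; each y face has a notch 12 mm high and 5 mm deep, centred 28 mm above the foot.
- holder_seat (a point): centre of the inner floor of the aluminium holder on the grey strap creaser. Its z points out of the mouth, leaning 35 degrees from vertical towards the machine's front (robot side); y is level, across the width; x points up and away. Cassette home: foot on this point, z axes alike, y axes along one another; the tab and 14 mm of body stand out. 5 to 12 N pushes it past the ball.
- holder_mouth (a point): centre of the holder's mouth, 46 mm from the seat along the holder's z, same axes. The channel is 28 (x) x 41.5 (y) x 46 mm deep, open along most of its +x face between two 8 mm lips; side walls 10 mm, the wall on the -x side 6 mm thick.
- side_ball (a joint): how far (m) the 12 mm sprung steel ball in the holder's +y wall is pushed into the wall: 0 = fully out, standing 4 mm into the channel, 28 mm above its floor; about 0.003 while the cassette's flank passes; near 0 again when it has clicked into the notch
- selector (a joint): angle (rad) of the selector about its vertical axis: 0 = anticlockwise end stop (from above), growing clockwise to 2.09. Seven click positions 0.349 rad (20 degrees) apart, the end stop being 0 clicks. At 0 the grip bar lies along the machine's x (front to back). A click takes 0.1 N m or less. It starts three or four clicks from the stop.
- selector_grip (a point): point on the selector's axis half-way up its black grip bar, 87 mm above the table; x runs along the bar and turns with it. Bar 48 long (x), 12 wide (y), 26 mm high, on a 52 mm disc, on the right of the machine's deck (200 x 300 mm, 50 mm high)
- glue_bottle_center (a point): middle of the white glue bottle with a yellow nozzle, 54 mm across, 155 mm tall, standing loose; leave it alone
- tin_center (a point): middle of the plain tin, 64 mm across, 70 mm tall, standing loose; leave it alone
- hammer: hammer lying loose at the far left of the table, leave it alone
Things that resemble listed ones, but are neither listed nor needed, are in the scene too. Of the things that look like the part that bears cassette_center, the smallest one is meant.

How it is judged:
By the outcome, as a careful person would: the job done as asked, in the order asked, and still so for the second after the job is handed in, with the robot touching nothing.
It also fails if it takes over 61 s, if anything falls off the work surface, if the arm or the gripper's body presses on something with over 40 N, if the wrist force passes 120 N, or if a joint passes its speed limit or range.

## Working session

There is one attempt and no reset: what is moved stays moved. The work goes in short steps, Python scripts to look and compute and a tool call to move; the robot and the scene stay as the last step left them, time stands still between calls to the robot, and variables do not carry over. Pictures are saved under pics/ and viewed, and the job is handed in when it is done.

Besides the shell and the picture viewer there is one more tool, called after "Request:" as name(argument=value, ...), one argument or row to a line, values as JSON. jog_arm: Moves the arm, as the interface text tells. Its arguments: {"type":"object","properties":{"turn":{"type":"array"},"translation":{"type":"array"},"claw":{"type":"array"}},"required":["turn","translation","claw"]}

```bash
ls; mkdir -p pics; cat > h.py <<'E'
import numpy as np, cv2
from station import status, capture, camera_info, order, bot
def save(n,im): cv2.imwrite('pics/'+n+'.png', im[:,:,::-1])
E
python3 - <<'E'
from h import *
s=status.sense(); print(s)
for n in ['scene','side','wrist']:
    im,d=capture(n); save(n+'0',im); np.save('pics/'+n+'0d.npy',d); np.save('pics/'+n+'0i.npy',im); i=camera_info(n); print(n,i)
E
```

```text
pics
{'time': 0.0, 'q': array([ 1.30003154e+00,  4.23851557e-01,  1.63070941e+00, -3.73404660e-06,
        1.08860560e+00, -1.89909970e-02]), 'qvel': array([-0.00141345,  0.00090178,  0.00036491,  0.00159571, -0.00131995,
       -0.0008243 ]), 'joint_torque': array([-5.42161360e-04, -5.57374585e+01, -2.81740773e+01, -1.64385151e-04,
        7.65406410e-03, -2.02950667e-05]), 'eef_pos': array([0.15555239, 0.60487264, 0.30313129]), 'eef_rot': array([-3.14001896e+00, -2.65834439e-05,  2.88982058e+00]), 'force': array([ 0.80718256,  0.42907675, -0.01878192]), 'wrist_torque': array([-0.02045193,  0.02110528, -0.00325835]), 'gripper_width': 0.08488309982749959}
scene {'fx': 513.2242739634514, 'fy': 513.2242739634514, 'cx': 276.3674972288023, 'cy': 208.09386480609385, 'dist_coeffs': array([0.04328901, 0.        , 0.        , 0.        , 0.        ]), 'cam_to_world': array([[-0.76413599, -0.55263204,  0.33270711,  0.84600187],
       [ 0.64504704, -0.65204995,  0.39842838,  0.45592682],
       [-0.00324263,  0.5190652 ,  0.85472849,  0.94895103],
       [ 0.        ,  0.        ,  0.        
[... 323 characters left out ...]
 , -0.79855628, -0.9171067 ],
       [-0.00990579,  0.81924872,  0.57335278,  0.78356378],
       [ 0.        ,  0.        ,  0.        ,  1.        ]])}
wrist {'fx': 335.92390551799747, 'fy': 335.92390551799747, 'cx': 272.3566931992472, 'cy': 207.8535907141236, 'dist_coeffs': array([0.01792382, 0.        , 0.        , 0.        , 0.        ]), 'hand_eye': array([[-7.88396480e-04,  9.61594203e-01,  2.74473984e-01,
         6.94070975e-02],
       [ 9.99997172e-01,  1.42288678e-04,  2.37388722e-03,
         1.00622963e-03],
       [ 2.24366165e-03,  2.74475080e-01, -9.61591596e-01,
        -6.93221120e-02],
       [ 0.00000000e+00,  0.00000000e+00,  0.00000000e+00,
         1.00000000e+00]])}
```

View pics/scene0.png

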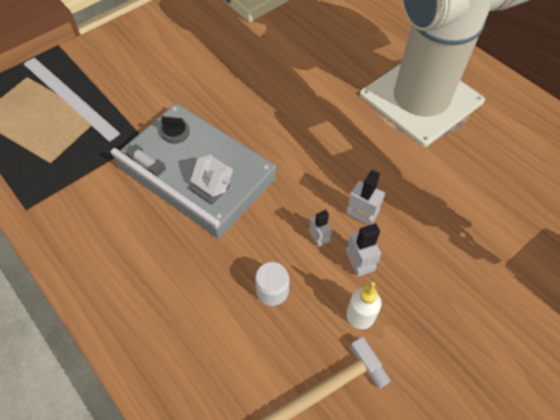

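View pics/side0.png

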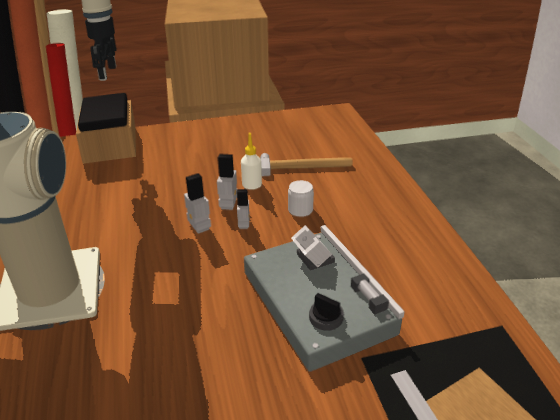

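View pics/wrist0.png

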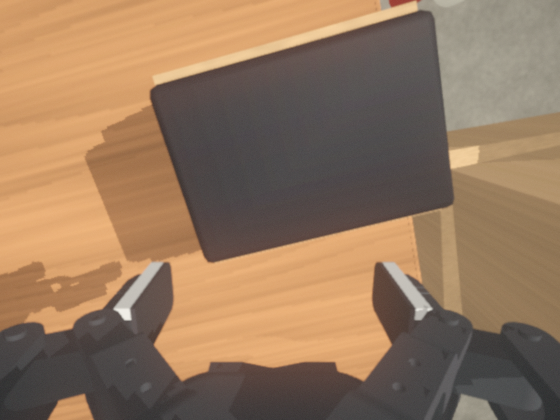

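```bash
cat >> h.py <<'E'
def cloud(d,i,T=None):
    h,w=d.shape; u,v=np.meshgrid(np.arange(w),np.arange(h))
    K=np.array([[i['fx'],0,i['cx']],[0,i['fy'],i['cy']],[0,0,1]])
    p=cv2.undistortPoints(np.stack([u,v],-1).reshape(-1,1,2).astype(float),K,i['dist_coeffs']).reshape(h,w,2)
    P=np.stack([p[...,0]*d,-p[...,1]*d,-d,np.ones_like(d)],-1)
    T=i['cam_to_world'] if T is None else T
    W=(P@T.T)[...,:3]; W[d==0]=np.nan
    return W
from scipy.spatial.transform import Rotation as Rn
def wristT(s,i):
    T=np.eye(4);T[:3,:3]=Rn.from_euler('xyz',s['eef_rot']).as_matrix();T[:3,3]=s['eef_pos']
    return T@i['hand_eye']
E
python3 - <<'E'
from h import *
H=np.zeros((600,600),np.float32);C=np.zeros((600,600,3),np.uint8)
for n in ['side','scene']:
    d=np.load(f'pics/{n}0d.npy');im=np.load(f'pics/{n}0i.npy')
    W=cloud(d,camera_info(n)); np.save(f'pics/{n}0w.npy',W)
    for (u,v) in ([(320,218),(320,238),(370,182),(367,233),(272,270),(370,296),(212,170),(173,125)] if n=='scene' else [(242,195),(243,215),(195,183),(226,162),(300,188),(250,170),(312,240),(327,302)]):
        print(n,u,v,W[v,u].round(3))
    # 1mm/px: x 0.2..0.8 (rows), y -0.3..0.3 (cols)
    W=W.reshape(-1,3);c=im.reshape(-1,3);
    # heights
    m=np.isfinite(W[:,0])&(W[:,2]<0.3);W=W[m];c=c[m]
    r=((0.9-W[:,0])*1000).astype(int);q=((0.35-W[:,1])*1000).astype(int)
    ok=(r>=0)&(r<600)&(q>=0)&(q<600)
    for a,b,z,cc in zip(r[ok],q[ok],W[ok,2],c[ok]):
        if z>H[a,b]: H[a,b]=z;C[a,b]=cc
save('top_'+n,C); 
save('toph',np.repeat((cv2.dilate(np.clip(H/0.2,0,1),np.ones((3,3)))*255).astype(np.uint8)[...,None],3,2)); save('topc',cv2.dilate(C,np.ones((2,2))))
E
```

```text
side 242 195 [0.455 0.115 0.091]
side 243 215 [0.453 0.109 0.038]
side 195 183 [0.351 0.133 0.129]
side 226 162 [0.434 0.21  0.129]
side 300 188 [0.601 0.14  0.071]
side 250 170 [0.503 0.275 0.057]
side 312 240 [ 0.57  -0.07   0.078]
side 327 302 [ 0.54  -0.269  0.096]
scene 320 218 [0.466 0.131 0.099]
scene 320 238 [0.471 0.142 0.04 ]
scene 370 182 [0.36  0.15  0.143]
scene 367 233 [0.443 0.224 0.144]
scene 272 270 [0.597 0.144 0.069]
scene 370 296 [0.514 0.307 0.118]
scene 212 170 [ 0.549 -0.108  0.077]
scene 173 125 [ 0.544 -0.256  0.083]
```

View pics/topc.png

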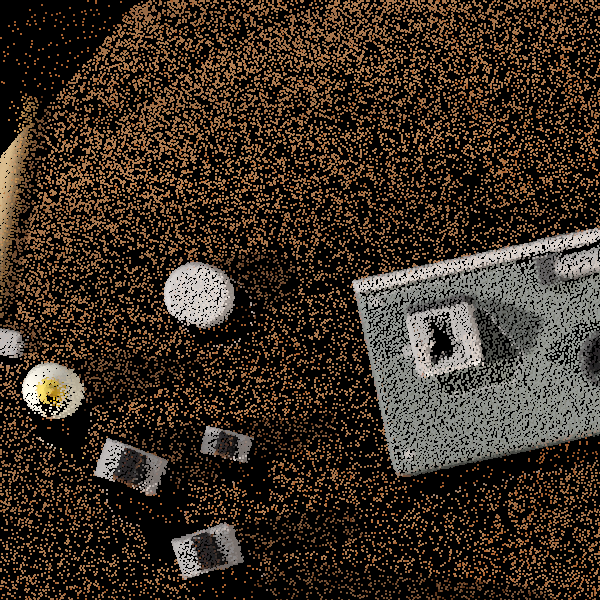

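View pics/toph.png

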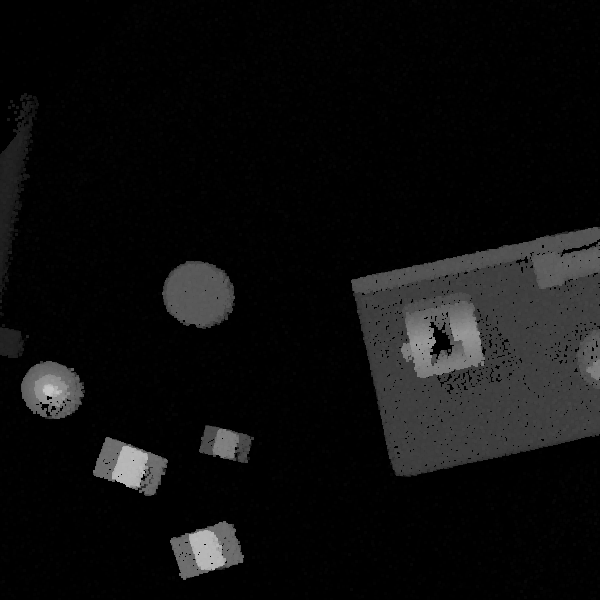

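Request:
jog_arm(
  turn=[
    [0, 0, 0],
    [0, 0, 0],
    [0, 0, 0],
    [0, 0, 0],
    [0, 0, 0],
    [0, 0, 0],
    [0, 0, 0],
    [0, 0, 0],
    [0, 0, 0],
    [0, 0, 0],
    [0, 0, 0],
    [0, 0, 0],
  ],
  translation=[
    [-2.5, -2.9, -0.3],
    [-2.5, -2.9, -0.3],
    [-2.5, -2.9, -0.3],
    [-2.5, -2.9, 0],
    [-2.5, -2.9, 0],
    [-2.5, -2.9, 0],
    [-2.5, -2.9, 0],
    [-2.5, -2.9, 0],
    [-2.5, -2.9, 0],
    [-2.5, -2.9, 0],
    [-2.5, -2.9, 0],
    [-2.5, -2.9, 0],
  ],
  claw=[0.4, 0.4, 0.4, 0.4, 0.4, 0.4, 0.4, 0.4, 0.4, 0.4, 0.4, 0.4],
)

```text
time: 1.15
eef_pos: [0.3632, 0.1816, 0.31]
eef_rot: [3.141, -0.0, 2.903]
force: [1.1, 1.2, 0.8]
gripper_width: 0.0516
```

Request:
jog_arm(
  turn=[
    [0, 0, 0],
    [0, 0, 0],
    [0, 0, 0],
    [0, 0, 0],
    [0, 0, 0],
  ],
  translation=[
    [-3.1, -2.3, 0],
    [-3.1, -2.3, 0],
    [-3.1, -2.3, 0],
    [-3.1, -2.3, 0],
    [0, 0, 0],
  ],
  claw=[0.4, 0.4, 0.4, 0.4, 0.4],
)

```text
time: 1.57
eef_pos: [0.4665, 0.0504, 0.3107]
eef_rot: [3.141, 0.003, 2.898]
force: [-0.7, 1.3, 0.8]
gripper_width: 0.0511
```

```bash
python3 - <<'E'
from h import *
s=status.sense(); print(s['eef_pos'],s['eef_rot'],s['time'],bot.tips_ahead)
im,d=capture('wrist'); save('w1',im); W=cloud(d,camera_info('wrist'),wristT(s,camera_info('wrist')));np.save('pics/w1w.npy',W);np.save('pics/w1i.npy',im)
E
```

```text
[0.46650499 0.0503638  0.31072156] [3.14133748 0.00325136 2.89780967] 1.5667 0.0726
```

View pics/w1.png

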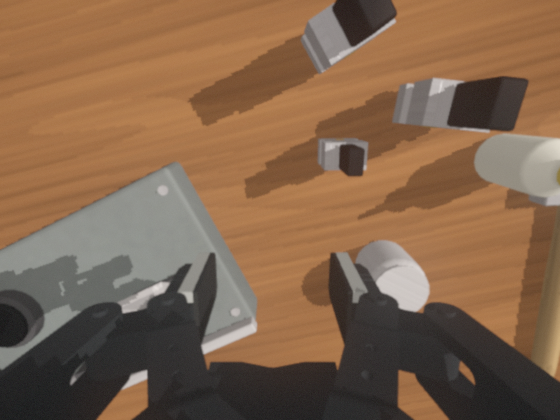

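```bash
python3 - <<'E'
from h import *
for n in ['w1w','scene0w','side0w']:
    W=np.load(f'pics/{n}.npy').reshape(-1,3)
    near=(np.hypot(W[:,0]-.457,W[:,1]-.124)<.045)
    for lo,hi in [(.094,.104),(.055,.064),(0.015,.094)]:
        m=near&(W[:,2]>lo)&(W[:,2]<hi); P=W[m]
        (c,sz,a)=cv2.minAreaRect(P[:,:2].astype(np.float32)*1000)
        print(n,lo,m.sum(),np.round(c,1),np.round(sz,1),round(a,1),P.mean(0).round(4), np.median(P[:,2]).round(4))
    m=near&(W[:,2]>.012)&(W[:,2]<.055);P=W[m]
    c,sz,a=cv2.minAreaRect(P[:,:2].astype(np.float32)*1000); print(c,sz,a)
# colour mask of cassette in w1: blow-up
im=np.load('pics/w1i.npy'); save('w1z',cv2.resize(im[120:200,290:400],None,fx=7,fy=7,interpolation=cv2.INTER_NEAREST))
E
```

```text
w1w 0.094 496 [455.5 125. ] [14.1 23.4] 77.0 [0.4551 0.1245 0.0987] 0.0989
w1w 0.055 585 [455.6 125. ] [40.4 25.9] 75.8 [0.4526 0.1196 0.0592] 0.0591
w1w 0.015 1067 [455.6 125. ] [40.3 26.2] 76.1 [0.4512 0.1189 0.0576] 0.0591
(445.7441101074219, 121.25286102294922) (21.904788970947266, 47.30958557128906) 20.17618179321289
scene0w 0.094 85 [456.7 126.8] [13.9 25. ] 76.1 [0.4571 0.1273 0.0983] 0.0983
scene0w 0.055 132 [456.3 126.3] [42.7 26.8] 79.2 [0.4604 0.1333 0.059 ] 0.0591
scene0w 0.015 441 [456.7 126.2] [42.7 27.6] 79.2 [0.4624 0.1327 0.0523] 0.0567
(466.0575866699219, 130.18495178222656) (23.341480255126953, 47.20918655395508) 20.914003372192383
side0w 0.094 47 [455.3 123.3] [17.4 21.4] 78.1 [0.4547 0.1216 0.0977] 0.0978
side0w 0.055 73 [455.4 121.2] [40.4 26.5] 80.2 [0.4534 0.1138 0.0584] 0.0582
side0w 0.015 354 [454.7 120.5] [43.  26.3] 78.2 [0.4536 0.1124 0.054 ] 0.0564
(453.6361999511719, 114.82907104492188) (30.93008804321289, 25.918603897094727) 76.80754852294922
```

View pics/w1z.png

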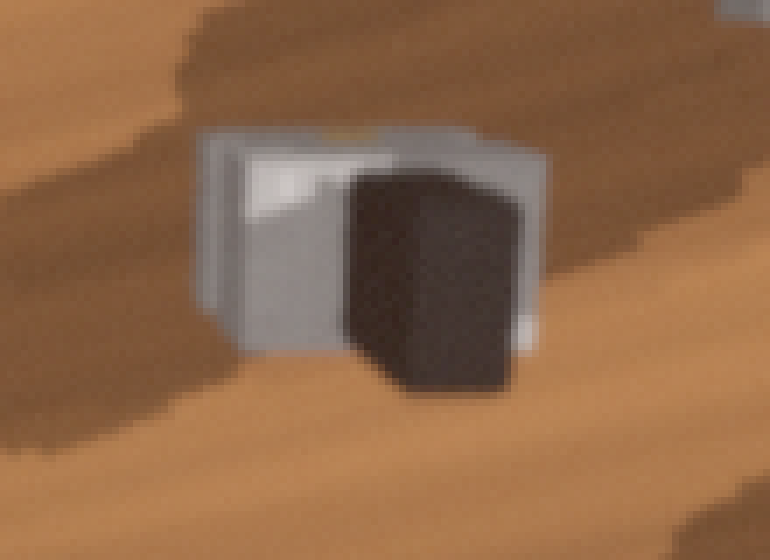

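Request:
jog_arm(
  turn=[
    [0, 0, 0],
    [0, 0, 0],
    [0, 0, 0],
    [0, 0, 0],
    [0, 0, 0],
  ],
  translation=[
    [-2.9, -2.9, 0],
    [-2.9, -2.9, 0],
    [-2.9, -2.9, 0],
    [-2.9, -2.9, 0],
    [0, 0, 0],
  ],
  claw=[0.4, 0.4, 0.4, 0.4, 0.4],
)

```text
time: 2.03
eef_pos: [0.548, -0.0876, 0.3087]
eef_rot: [3.14, -0.003, 2.903]
force: [-1.0, -1.3, 0.2]
gripper_width: 0.0509
```

```bash
python3 - <<'E'
from h import *
s=status.sense(); print(s['eef_pos'],s['eef_rot'],s['time'],bot.tips_ahead,s['qvel'])
im,d=capture('wrist'); save('w2',im); W=cloud(d,camera_info('wrist'),wristT(s,camera_info('wrist')));np.save('pics/w2w.npy',W);np.save('pics/w2i.npy',im)
E
```

```text
[ 0.54796897 -0.08757016  0.30869948] [ 3.14049554 -0.0034138   2.9034158 ] 2.0333 0.0726 [ 0.05430729 -0.03348236  0.07884487  0.04023774  0.02792789  0.05304591]
```

View pics/w2.png

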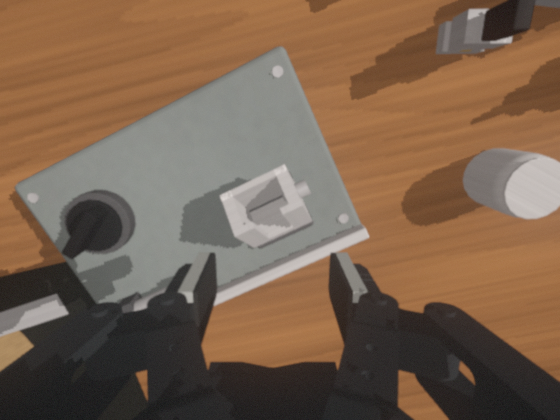

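```bash
python3 - <<'E'
from h import *
W=np.load('pics/w2w.npy'); im=np.load('pics/w2i.npy')
F=W.reshape(-1,3)
deck=(np.abs(W[...,2]-.049)<.004)
deck[235:]=0
n,l,st,_=cv2.connectedComponentsWithStats(deck.astype(np.uint8)); k=1+np.argmax(st[1:,4]); m=l==k
P=W[m]; print('deck z',np.median(P[:,2]))
c=cv2.minAreaRect(P[:,:2].astype(np.float32)*1000); print(c, cv2.boxPoints(c).round(0))
hull=cv2.approxPolyDP(cv2.convexHull(P[:,:2].astype(np.float32)*1000),5,True).reshape(-1,2); print(hull)
e=np.roll(hull,-1,0)-hull
for a,b in zip(e,hull): print(b,np.hypot(*a),np.degrees(np.arctan2(a[1],a[0]))%90)
H=(np.hypot(W[...,0]-.55,W[...,1]+.09)<.06)&(W[...,2]>.056)
Q=W[H];print(len(Q),Q.min(0),Q.max(0))
# normals
gx=np.gradient(W,axis=1);gy=np.gradient(W,axis=0);N=np.cross(gx,gy);N/=np.linalg.norm(N,axis=-1,keepdims=True)+1e-12
N[N[...,2]<0]*=-1
y=np.radians(12.2)
zh=np.array([-np.sin(.611)*np.cos(y),-np.sin(.611)*np.sin(y),np.cos(.611)])
rim=H&((N@zh)>.95)
print(rim.sum())
v=im.copy();v[rim]=[255,0,0];v[m]=[0,200,0];save('w2m',cv2.resize(v[30:310,0:400],None,fx=2,fy=2))
Pr=W[rim];h=Pr@zh;print(np.histogram(h,12))
E
```

```text
deck z 0.04938620605337474
((547.9088745117188, -173.64442443847656), (189.01858520507812, 299.0088195800781), 11.947535514831543) [[ 424.  -47.]
 [ 486. -339.]
 [ 671. -300.]
 [ 609.   -8.]]
[[ 609.4913     -8.145504]
 [ 427.30856   -48.698833]
 [ 488.69446  -337.21576 ]
 [ 543.1899   -325.42065 ]
 [ 613.82336   -37.96828 ]]
[609.4913    -8.145504] 186.64166 12.549271
[427.30856  -48.698833] 294.975 12.011345
[ 488.69446 -337.21576] 55.75729 12.212833
[ 543.1899  -325.42065] 296.0033 76.19466
[613.82336 -37.96828] 30.135777 8.265038
53381 [ 0.52141616 -0.14644797  0.05714159] [ 0.60525499 -0.0300066   0.33429788]
993
(array([ 54, 148,  20, 235,   0,   0,   0,   0,   5, 113, 213, 205]), array([-0.27496763, -0.25292181, -0.230876  , -0.20883018, -0.18678437,
       -0.16473855, -0.14269273, -0.12064692, -0.0986011 , -0.07655528,
       -0.05450947, -0.03246365, -0.01041784]))
```

View pics/w2m.png

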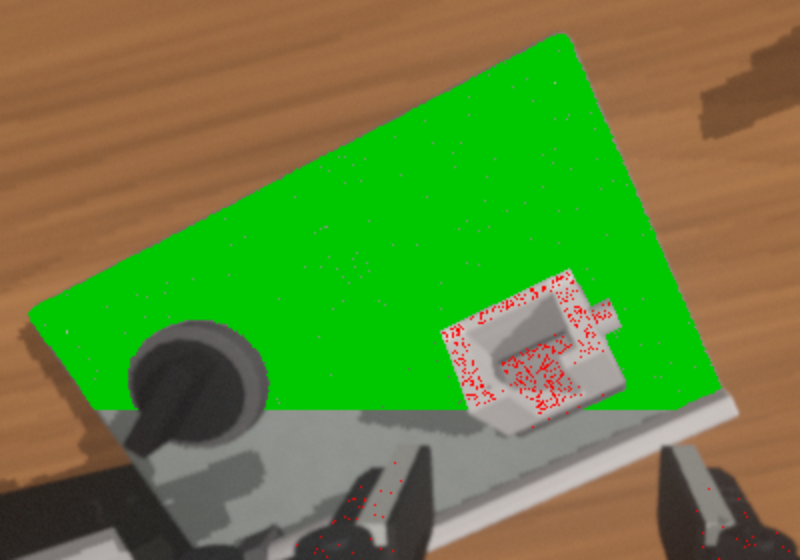

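```bash
cat > hold.py <<'E'
from h import *
def go(W,im,tag):
    y=np.radians(12.1)
    Rm=Rn.from_euler('z',y).as_matrix()
    t=np.radians(35)
    Rh=Rm@np.array([[np.cos(t),0,-np.sin(t)],[0,1,0],[np.sin(t),0,np.cos(t)]])  # cols x,y,z of holder
    B=cv2.GaussianBlur(np.nan_to_num(W),(5,5),1.2)
    N=np.cross(np.gradient(B,axis=1),np.gradient(B,axis=0));N/=np.linalg.norm(N,axis=-1,keepdims=True)+1e-12
    N[N[...,2]<0]*=-1
    H=(np.hypot(W[...,0]-.55,W[...,1]+.09)<.06)&(W[...,2]>.052)&(W[...,2]<.14)
    L=(W-np.array([.55,-.09,.05]))@Rh   # holder-frame coords
    up=H&((N@Rh[:,2])>.93)
    h=L[...,2][up]; hi,ed=np.histogram(h,np.arange(-.05,.09,.002)); print([(round(e,3),c) for e,c in zip(ed,hi) if c>8])
    return Rh,N,H,L,up
E
python3 - <<'E'
from hold import *
W=np.load('pics/w2w.npy'); im=np.load('pics/w2i.npy')
Rh,N,H,L,up=go(W,im,'')
h=L[...,2]
hh=h[up]
# rim = top cluster
top=np.percentile(hh,80); print(top)
rim=up&(np.abs(h-top)<.004)
P=W[rim];c=P.mean(0);u,s,vt=np.linalg.svd(P-c,full_matrices=False);n=vt[2]*np.sign(vt[2,2]);print('normal',n,Rh[:,2],'res',s[2]/np.sqrt(len(P)))
rp=h[rim].mean();print('rim h',rp)
# all pts at rim height
R2=H&(np.abs(h-rp)<.0025)
c=cv2.minAreaRect(L[R2][:,:2].astype(np.float32)*1000);print(c)
# occupancy map, 1mm
q=(L[R2][:,:2]*1000).round().astype(int);q0=q.min(0);M=np.zeros(q.max(0)-q0+1,int);np.add.at(M,tuple((q-q0).T),1)
print('origin',q0)
for r in M[::2]: print(''.join('#' if x else '.' for x in r))
fl=up&(h<rp-.04)
print('floor',np.median(h[fl])-rp,fl.sum(), L[fl][:,:2].min(0),L[fl][:,:2].max(0))
E
```

```text
[(np.float64(0.002), np.int64(318)), (np.float64(0.004), np.int64(374)), (np.float64(0.038), np.int64(28)), (np.float64(0.048), np.int64(276)), (np.float64(0.05), np.int64(360))]
0.050217482965445454
normal [-0.563131   -0.12056577  0.81752515] [-0.56083342 -0.12023227  0.81915204] res 0.0006215709314655797
rim h 0.050090120389709954
((27.66303253173828, -6.379571914672852), (41.177005767822266, 61.79950714111328), 0.12237095087766647)
origin [  7 -37]
..............#..............................#................
#.##########.############.###.#.###############.##############
###.#########.#.##.#####...#.########.#.######.####.#.##.#####
.#.#.##########.###.###.##.###.######.#.##.#.########.#.######
######.#####....#...................................#.##.#.###
.##.#.####...........................................#########
.##########.........................................######.#.#
####.#.####.........................................########.#
##########..........................................#.#.######
########.#..........................................########.#
######..###.........................................##.#####.#
#.#########.........................................####.#####
##.####.###.........................................##.#####.#
#########.#.........................................##########
###.##.####.........................................#.#.###.##
#..####.###.........................................#.########
.###.######.........................................#######.##
########.##.........................................##########
############.######.........................#################.
.########.###.#####.........................##################
.#############.##.#.........................##################
floor -0.045998569015801086 700 [ 0.01547105 -0.03308296] [0.04806072 0.00721729]
```

```bash
python3 - <<'E'
from hold import *
W=np.load('pics/w2w.npy'); im=np.load('pics/w2i.npy')
Rh,N,H,L,up=go(W,im,'')
o=np.array([.55,-.09,.05])
print('mouth',o+Rh@[.02766,-.00638,.0501],'seat',o+Rh@[.02766,-.00638,.0041])
S=(W[...,2]>.055)&(W[...,2]<.13)&(np.hypot(W[...,0]-.54,W[...,1]+.265)<.05);S[300:]=0
z=W[...,2][S];hi,ed=np.histogram(z,np.arange(.054,.12,.002));print([(round(float(e),3),int(c)) for e,c in zip(ed,hi)])
for lo,hi in [(.094,.106),(.066,.078)]:
    m=S&(W[...,2]>lo)&(W[...,2]<hi);P=W[m][:,:2].astype(np.float32)*1000
    print(lo,cv2.minAreaRect(P),cv2.minEnclosingCircle(P),cv2.fitEllipse(cv2.convexHull(P)))
print('table',np.nanmedian(W[:40,:200,2]))
E
```

```text
[(np.float64(0.002), np.int64(318)), (np.float64(0.004), np.int64(374)), (np.float64(0.038), np.int64(28)), (np.float64(0.048), np.int64(276)), (np.float64(0.05), np.int64(360))]
mouth [ 0.54539398 -0.09751241  0.10690464] seat [ 0.57119231 -0.09198173  0.06922365]
[(0.054, 29), (0.056, 59), (0.058, 65), (0.06, 59), (0.062, 93), (0.064, 620), (0.066, 257), (0.068, 43), (0.07, 286), (0.072, 1022), (0.074, 44), (0.076, 42), (0.078, 41), (0.08, 34), (0.082, 51), (0.084, 38), (0.086, 43), (0.088, 41), (0.09, 37), (0.092, 45), (0.094, 51), (0.096, 179), (0.098, 531), (0.1, 19), (0.102, 0), (0.104, 0), (0.106, 0), (0.108, 0), (0.11, 0), (0.112, 0), (0.114, 0), (0.116, 0)]
0.094 ((541.6592407226562, -261.6832580566406), (12.978890419006348, 48.82392120361328), 42.15746307373047) ((541.5316162109375, -261.6642761230469), 24.534183502197266) ((541.5250244140625, -261.57183837890625), (15.829330444335938, 56.984954833984375), 41.66877746582031)
0.066 ((540.7049560546875, -261.04266357421875), (61.0599250793457, 59.42710494995117), 35.06291580200195) ((541.576171875, -261.7789001464844), 31.59427833557129) ((541.589599609375, -261.91387939453125), (61.80006408691406, 62.50508117675781), 37.862632751464844)
table -0.0003796154569734589
```

Request:
jog_arm(
  turn=[
    [0, 0, 0],
    [0, 0, 0],
    [0, 0, 0],
    [0, 0, 0],
    [0, 0, 0],
    [0, 0, 0],
    [0, 0, 0],
  ],
  translation=[
    [2.33, 3.08, 0],
    [2.33, 3.08, 0],
    [2.33, 3.08, 0],
    [2.33, 3.08, 1.0],
    [2.33, 3.08, 1.0],
    [2.33, 3.08, 1.0],
    [0, 0, 2.0],
  ],
  claw=[0.4, 0.4, 0.4, 0.4, 0.4, 0.4, 0.4],
)

```text
time: 2.67
eef_pos: [0.4451, 0.1384, 0.2602]
eef_rot: [3.136, -0.007, 2.9]
force: [0.5, -0.2, -1.2]
gripper_width: 0.0518
```

Request:
jog_arm(
  turn=[
    [0, 0, 0],
  ],
  translation=[
    [0, 0, 0],
  ],
  claw=[0.4],
)

```text
time: 2.75
eef_pos: [0.441, 0.1405, 0.2577]
eef_rot: [3.139, -0.012, 2.905]
force: [-1.6, -0.8, -0.1]
gripper_width: 0.0515
```

```bash
cat >> h.py <<'E'
def to(p,rpy=None,R=None):
    s=status.sense(); A=Rn.from_euler('xyz',s['eef_rot']); B=R if R is not None else Rn.from_euler('xyz',rpy)
    print('t',s['time'],'cm',(A.inv().apply(np.array(p)-s['eef_pos'])*100).round(2),'turn',(A.inv()*B).as_rotvec().round(4),'F',s['force'].round(1),'M',s['wrist_torque'].round(2),'g',round(s['gripper_width'],4),'qv',np.abs(s['qvel']).max().round(3))
E
python3 -c "
from h import *
to([.4555,.125,.17],[np.pi,0,2.897])"
```

```text
t 2.75 cm [-1.88 -1.19  8.74] turn [ 0.0027 -0.0121  0.0085] F [-1.6 -0.8 -0.1] M [-0.01  0.06  0.04] g 0.0515 qv 0.1
```

Request:
jog_arm(
  turn=[
    [0.0027, -0.012, 0.0085],
    [0, 0, 0],
    [0, 0, 0],
    [0, 0, 0],
  ],
  translation=[
    [-1.9, -1.2, 1.5],
    [0, 0, 3.5],
    [0, 0, 3.5],
    [0, 0, 0],
  ],
  claw=[0.4, 0.4, 0.4, 0.4],
)

```text
time: 3.08
eef_pos: [0.4546, 0.1282, 0.1735]
eef_rot: [3.14, 0.003, 2.904]
force: [-1.3, -0.5, -0.1]
gripper_width: 0.0509
```

```bash
python3 - <<'E'
from h import *
to([.4555,.125,.137],[np.pi,0,2.897])
s=status.sense()
im,d=capture('wrist'); save('w3',im)
W=cloud(d,camera_info('wrist'),wristT(s,camera_info('wrist'))).reshape(-1,3)
near=(np.hypot(W[:,0]-.457,W[:,1]-.124)<.035)
for lo,hi in [(.095,.103),(.055,.063)]:
    m=near&(W[:,2]>lo)&(W[:,2]<hi)
    print(cv2.minAreaRect(W[m][:,:2].astype(np.float32)*1000),np.median(W[m][:,2]))
E
```

```text
t 3.0833 cm [-0.15 -0.3   3.65] turn [0.002  0.0026 0.0068] F [-1.3 -0.5 -0.1] M [-0.01  0.03 -0.03] g 0.0509 qv 0.108
((455.30474853515625, 125.49063110351562), (13.845131874084473, 24.272024154663086), 76.59117126464844) 0.09910558105589551
((455.8080749511719, 125.3863754272461), (40.05232238769531, 26.811382293701172), 76.82470703125) 0.059264095074092527
```

View pics/w3.png

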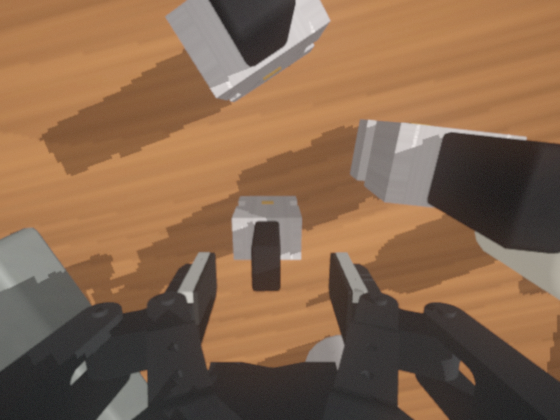

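Request:
jog_arm(
  turn=[
    [0.002, 0.0026, 0],
    [0, 0, 0],
    [0, 0, 0],
    [0, 0, 0],
    [0, 0, 0],
  ],
  translation=[
    [-0.15, -0.25, 1.2],
    [0, 0, 1.2],
    [0, 0, 1.0],
    [0, 0, 0.2],
    [0, 0, 0],
  ],
  claw=[0.4, 0.4, 0.4, 0.4, 0.4],
)

```text
time: 3.55
eef_pos: [0.4593, 0.1269, 0.1456]
eef_rot: [3.137, 0.008, 2.903]
force: [0.5, -0.1, 0.4]
gripper_width: 0.0513
```

```bash
python3 - <<'E'
from h import *
to([.4555,.1254,.137],[np.pi,0,2.909])
E
```

```text
t 3.55 cm [ 0.35 -0.24  0.85] turn [ 0.0049  0.0084 -0.006 ] F [ 0.5 -0.1  0.4] M [-0.03 -0.   -0.05] g 0.0513 qv 0.01
```

Request:
jog_arm(
  turn=[
    [0.0049, 0.008, 0.006],
    [0, 0, 0],
    [0, 0, 0],
  ],
  translation=[
    [0.4, -0.25, 0.6],
    [0, 0, 0.35],
    [0, 0, 0],
  ],
  claw=[0.4, 0.4, 0.4],
)

```text
time: 3.8
eef_pos: [0.4554, 0.1256, 0.1372]
eef_rot: [3.141, 0.002, 2.896]
force: [1.2, -0.2, -0.2]
gripper_width: 0.0511
```

```bash
python3 - <<'E'
from h import *
to([.4555,.1254,.137],[np.pi,0,2.909])
E
```

```text
t 3.8 cm [-0.01 -0.02  0.02] turn [ 0.0011  0.0024 -0.0128] F [ 1.2 -0.2 -0.2] M [-0.03 -0.03  0.04] g 0.0511 qv 0.017
```

Request:
jog_arm(
  turn=[
    [0, 0, -0.013],
    [0, 0, 0],
    [0, 0, 0],
    [0, 0, 0],
    [0, 0, 0],
    [0, 0, 0],
    [0, 0, 0],
    [0, 0, 0],
  ],
  translation=[
    [0, 0, 0],
    [0, 0, 0],
    [0, 0, 0],
    [0, 0, 0],
    [0, 0, 0],
    [0, 0, 0],
    [0, 0, 0],
    [0, 0, 0],
  ],
  claw=[0.4, 1, 1, 1, 1, 1, 1, 1],
)

```text
time: 4.47
eef_pos: [0.4556, 0.1257, 0.1377]
eef_rot: [3.14, 0.003, 2.911]
force: [0.3, -0.4, -1.1]
gripper_width: 0.013
```

```bash
python3 - <<'E'
from h import *
to([.4555,.1254,.137],[np.pi,0,2.909])
E
```

```text
t 4.4667 cm [-0.   -0.03  0.07] turn [0.0013 0.0028 0.0017] F [ 0.3 -0.4 -1.1] M [ 0.07 -0.06 -0.01] g 0.013 qv 0.001
```

Request:
jog_arm(
  turn=[
    [0, 0, 0],
    [0, 0, 0],
    [0, 0, 0],
    [0, 0, 0],
    [0, 0, 0],
  ],
  translation=[
    [0, 0, -1.5],
    [0, 0, -3],
    [0, 0, -4],
    [0, 0, -4],
    [0, 0, -2],
  ],
  claw=[1, 1, 1, 1, 1],
)

```text
time: 4.88
eef_pos: [0.4512, 0.1246, 0.2816]
eef_rot: [-3.135, -0.013, 2.911]
force: [1.2, 0.2, -2.0]
gripper_width: 0.0131
```

```bash
cat >> h.py <<'E'
def hold():
    y=np.radians(12.1);t=np.radians(35)
    Rh=Rn.from_euler('z',y).as_matrix()@np.array([[np.cos(t),0,-np.sin(t)],[0,1,0],[np.sin(t),0,np.cos(t)]])
    seat=np.array([.57119,-.09198,.0692])
    T=np.stack([np.cross(Rh[:,1],-Rh[:,2]),Rh[:,1],-Rh[:,2]],1)
    return seat,Rh,Rn.from_matrix(T)
E
python3 - <<'E'
from h import *
seat,Rh,T=hold(); print(T.as_euler('xyz'), seat+.2377*Rh[:,2])
to(seat+.2377*Rh[:,2],R=T)
E
```

```text
[-3.14159265  0.61086524 -2.93040781] [ 0.4378799  -0.12055921  0.26391244]
t 4.8833 cm [ -4.33 -24.16   1.88] turn [-0.1389 -0.6149 -0.4273] F [ 1.2  0.2 -2. ] M [ 0.01 -0.09 -0.05] g 0.0131 qv 0.555
```

Request:
jog_arm(
  turn=[
    [0, 0, 0],
    [0, 0, 0],
    [-0.02, -0.088, -0.061],
    [-0.02, -0.088, -0.061],
    [-0.02, -0.088, -0.061],
    [-0.02, -0.088, -0.061],
    [-0.02, -0.088, -0.061],
    [-0.02, -0.088, -0.061],
    [-0.02, -0.088, -0.061],
    [0, 0, 0],
  ],
  translation=[
    [-1, -3.5, -0.3],
    [-1, -3.5, -0.3],
    [-1, -3.5, 0],
    [-0.5, -3.5, 0],
    [0, -3.5, 0],
    [0, -3.5, 0],
    [0, -1, 0],
    [0, 0, 0],
    [0, 0, 0],
    [0, 0, 0],
  ],
  claw=[1, 1, 1, 1, 1, 1, 1, 1, 1, 1],
)

```text
time: 5.72
eef_pos: [0.4557, -0.0764, 0.2955]
eef_rot: [3.112, 0.517, -3.006]
force: [0.0, -0.0, -2.8]
gripper_width: 0.0132
```

```bash
python3 - <<'E'
from h import *
seat,Rh,T=hold()
to(seat+.2377*Rh[:,2],R=T)
E
```

```text
t 5.7167 cm [ 3.61 -4.18  1.45] turn [-0.0112 -0.0932 -0.0654] F [ 0.  -0.  -2.8] M [-0.07  0.53  0.  ] g 0.0132 qv 0.25
```

Request:
jog_arm(
  turn=[
    [-0.01, -0.093, -0.065],
    [0, 0, 0],
    [0, 0, 0],
  ],
  translation=[
    [1.8, -2.1, 0.7],
    [1.8, -2.1, 0.7],
    [0, 0, 0],
  ],
  claw=[1, 1, 1],
)

```text
time: 5.97
eef_pos: [0.4521, -0.0848, 0.2985]
eef_rot: [-3.106, 0.537, -2.964]
force: [-0.1, 0.4, -2.9]
gripper_width: 0.0132
```

```bash
python3 - <<'E'
from h import *
seat,Rh,T=hold()
to(seat+.2377*Rh[:,2],R=T)
s=status.sense()
im,d=capture('wrist'); save('w4',im); W=cloud(d,camera_info('wrist'),wristT(s,camera_info('wrist')));np.save('pics/w4w.npy',W);np.save('pics/w4i.npy',im)
im,d=capture('side'); save('s4',im)
E
```

```text
t 5.9667 cm [ 3.51 -3.2   2.05] turn [-0.0538 -0.0739 -0.027 ] F [-0.1  0.4 -2.9] M [-0.04  0.49  0.02] g 0.0132 qv 0.053
```

View pics/w4.png

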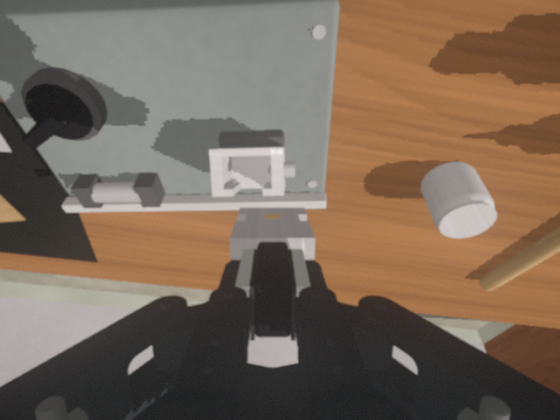

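View pics/s4.png

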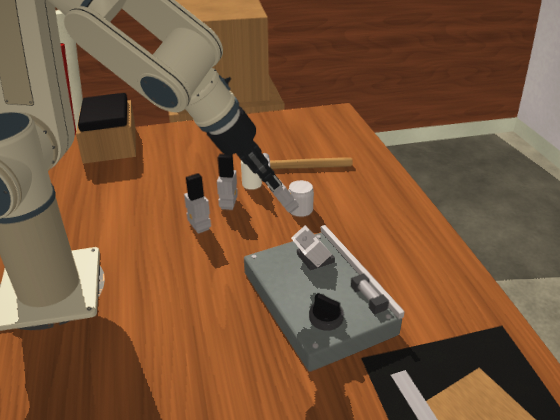

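```bash
python3 - <<'E'
from h import *
s=status.sense(); print(s['q'].round(3),s['qvel'].round(3)); print([a for a in dir(bot) if a[0]!='_'])
E
```

```text
[-0.315  0.067  2.228  0.569  0.405 -2.531] [ 0.003  0.002 -0.004  0.019 -0.004 -0.025]
['Unreachable', 'tips_ahead']
```

Request:
jog_arm(
  turn=[
    [0, 0, 0.124],
    [0, 0, 0.124],
    [0, 0, 0.124],
    [0, 0, 0.124],
    [0, 0, 0.124],
    [0, 0, 0.124],
    [0, 0, 0.124],
    [0, 0, 0.124],
    [0, 0, 0.124],
    [0, 0, 0.124],
    [0, 0, 0.124],
    [0, 0, 0.124],
  ],
  translation=[
    [0, 0, 0],
    [0, 0, 0],
    [0, 0, 0],
    [0, 0, 0],
    [0, 0, 0],
    [0, 0, 0],
    [0, 0, 0],
    [0, 0, 0],
    [0, 0, 0],
    [0, 0, 0],
    [0, 0, 0],
    [0, 0, 0],
  ],
  claw=[1, 1, 1, 1, 1, 1, 1, 1, 1, 1, 1, 1],
)

```text
time: 7.07
eef_pos: [0.4551, -0.0788, 0.299]
eef_rot: [2.615, 0.054, 1.794]
force: [-0.3, -0.1, -2.3]
gripper_width: 0.0133
```

Request:
jog_arm(
  turn=[
    [0, 0, 0.124],
    [0, 0, 0.124],
    [0, 0, 0.124],
    [0, 0, 0.124],
    [0, 0, 0.124],
    [0, 0, 0.124],
    [0, 0, 0.124],
    [0, 0, 0.124],
    [0, 0, 0.124],
    [0, 0, 0.124],
    [0, 0, 0.124],
    [0, 0, 0.124],
  ],
  translation=[
    [0, 0, 0],
    [0, 0, 0],
    [0, 0, 0],
    [0, 0, 0],
    [0, 0, 0],
    [0, 0, 0],
    [0, 0, 0],
    [0, 0, 0],
    [0, 0, 0],
    [0, 0, 0],
    [0, 0, 0],
    [0, 0, 0],
  ],
  claw=[1, 1, 1, 1, 1, 1, 1, 1, 1, 1, 1, 1],
)

```text
time: 8.07
eef_pos: [0.4575, -0.0732, 0.2988]
eef_rot: [3.05, -0.511, 0.335]
force: [-0.0, 0.3, -3.1]
gripper_width: 0.0131
```

```bash
cat >> h.py <<'E'
def hold2():
    s,Rh,T=hold(); return s,Rh,T*Rn.from_euler('z',np.pi)
E
python3 - <<'E'
from h import *
seat,Rh,T=hold2()
to(seat+.2377*Rh[:,2],R=T)
s=status.sense(); print(s['q'].round(3))
E
```

```text
t 8.0667 cm [-4.68  3.69  1.72] turn [0.0258 0.0948 0.1092] F [-0.   0.3 -3.1] M [-0.02  0.48 -0.02] g 0.0131 qv 1.521
[-0.288  0.074  2.212  0.527  0.43   0.537]
```

Request:
jog_arm(
  turn=[
    [0.025, 0.09, 0.05],
    [0, 0, 0],
    [0, 0, 0],
    [0, 0, 0],
  ],
  translation=[
    [-1.5, 1.2, 0.5],
    [-1.5, 1.2, 0.5],
    [-1.2, 1.0, 0.5],
    [0, 0, 0],
  ],
  claw=[1, 1, 1, 1],
)

```text
time: 8.4
eef_pos: [0.4442, -0.105, 0.2714]
eef_rot: [3.104, -0.558, 0.275]
force: [0.2, -0.4, -3.2]
gripper_width: 0.0133
```

```bash
python3 - <<'E'
from h import *
seat,Rh,T=hold2()
to(seat+.2377*Rh[:,2],R=T)
s=status.sense(); print(s['q'].round(3))
E
```

```text
t 8.4 cm [-1.27  1.33  0.14] turn [0.0023 0.0519 0.0546] F [ 0.2 -0.4 -3.2] M [-0.14  0.51  0.04] g 0.0133 qv 0.143
[-0.413  0.131  2.254  0.853  0.419  0.161]
```

Request:
jog_arm(
  turn=[
    [0.002, 0.052, 0.055],
    [0, 0, 0],
    [0, 0, 0],
  ],
  translation=[
    [-1.2, 1.3, 0.1],
    [0, 0, 0],
    [0, 0, 0],
  ],
  claw=[1, 1, 1],
)

```text
time: 8.65
eef_pos: [0.4402, -0.1173, 0.2659]
eef_rot: [3.142, -0.602, 0.216]
force: [0.2, -0.4, -1.8]
gripper_width: 0.0132
```

```bash
python3 - <<'E'
from h import *
seat,Rh,T=hold2()
to(seat+.2377*Rh[:,2],R=T)
s=status.sense(); print(s['q'].round(3))
im,d=capture('wrist'); save('w5',im); W=cloud(d,camera_info('wrist'),wristT(s,camera_info('wrist')));np.save('pics/w5w.npy',W);np.save('pics/w5i.npy',im)
E
```

```text
t 8.65 cm [-0.36  0.27 -0.  ] turn [-0.0028  0.0084  0.0041] F [ 0.2 -0.4 -1.8] M [-0.1   0.49  0.05] g 0.0132 qv 0.063
[-0.467  0.148  2.271  1.031  0.43  -0.008]
```

View pics/w5.png

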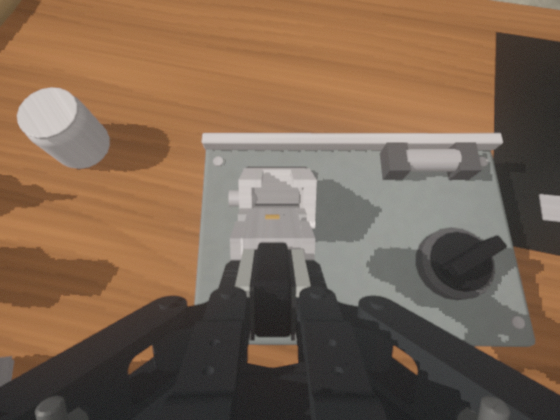

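```bash
cat > rel.py <<'E'
from h import *
import sys
def rel(W):
    seat,Rh,T=hold2()
    B=cv2.GaussianBlur(np.nan_to_num(W),(5,5),1.2)
    N=np.cross(np.gradient(B,axis=1),np.gradient(B,axis=0));N/=np.linalg.norm(N,axis=-1,keepdims=True)+1e-12
    N[N[...,2]<0]*=-1
    L=(W-seat)@Rh*1000
    near=(np.abs(L[...,0])<45)&(np.abs(L[...,1])<45)
    nx=N@Rh[:,0]; nz=N@Rh[:,2]
    rim=near&(np.abs(L[...,2]-46)<4)&(nz>.93)
    if rim.sum()>50:
        rp=np.median(L[...,2][rim]); R2=near&(np.abs(L[...,2]-rp)<2.0)
        Q=L[R2];
        print('rim',rim.sum(),'h',rp,'rect',cv2.minAreaRect(Q[:,:2].astype(np.float32)), 'x range',np.percentile(Q[:,0],[.5,99.5]),'y',np.percentile(Q[:,1],[.5,99.5]))
    cas=near&(L[...,2]>rp+4)&(nx>.9)&(np.abs(L[...,0]-13)<8)
    Q=L[cas]; print('cas',cas.sum(),'x',np.median(Q[:,0]),'y',np.percentile(Q[:,1],[1,99]),'z',np.percentile(Q[:,2],[0.5,99]))
    A=np.c_[Q[:,1],Q[:,2],np.ones(len(Q))]; c=np.linalg.lstsq(A,Q[:,0],rcond=None)[0]; print('x slope vs y,z',c, 'deg',np.degrees(c[:2]))
    # y mid by z
    for z0 in range(int(Q[:,2].min()),int(Q[:,2].max()),6):
        q=Q[np.abs(Q[:,2]-z0-3)<3]
        if len(q)>30: print(z0+3,q[:,1].min().round(1),q[:,1].max().round(1),np.median(q[:,0]).round(1))
    return L,cas,rim
E
python3 - <<'E'
from rel import *
L,cas,rim=rel(np.load('pics/w5w.npy'))
im=np.load('pics/w5i.npy');im[cas]=[255,0,0];im[rim]=[0,255,0];save('w5m',im)
E
```

```text
rim 361 h 45.768418799748005 rect ((1.2671871185302734, -0.3800220489501953), (61.5023307800293, 39.52057647705078), 89.701171875) x range [-17.61333126  20.86658508] y [-30.87110237  30.31699639]
cas 15510 x 15.471100177156373 y [-44.09377495  43.66315034] z [110.7660562  253.36431403]
x slope vs y,z [7.99634192e-03 2.67363225e-02 1.03533807e+01] deg [0.45815664 1.53187844]
110 -15.2 22.7 15.4
116 -14.2 21.7 15.5
122 -14.3 21.8 15.5
128 -9.3 17.8 15.6
134 -14.4 21.9 15.6
140 -14.6 21.8 15.7
146 -14.7 21.9 15.7
152 -14.5 21.8 15.8
158 -15.1 21.8 15.6
164 -1.9 8.7 14.8
170 -13.8 20.4 14.4
176 -15.4 22.0 14.2
182 -15.3 22.2 14.4
188 -15.4 21.0 14.4
194 -15.4 22.1 14.5
200 -13.0 19.5 14.6
206 -23.5 36.2 15.5
212 -34.7 41.0 15.1
218 -37.8 44.9 15.3
224 -42.0 45.0 15.5
230 -44.9 45.0 16.0
236 -45.0 44.9 20.0
242 -45.0 44.8 16.3
248 -45.0 44.8 15.6
254 -44.9 29.6 15.3
```

View pics/w5m.png

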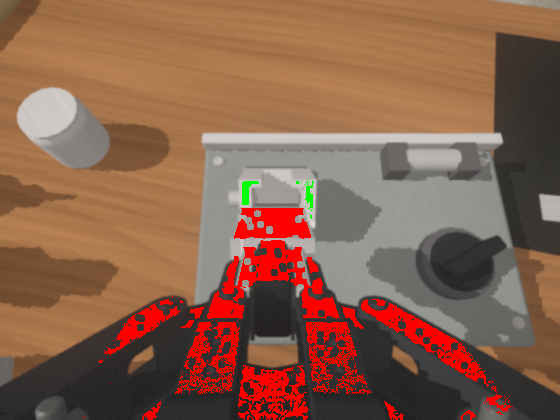

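Request:
jog_arm(
  turn=[
    [-0.003, 0.008, 0.004],
    [0, 0, 0],
    [0, 0, 0],
    [0, 0, 0],
  ],
  translation=[
    [-0.2, 0.4, 0.8],
    [0, 0, 1.4],
    [0, 0, 1.2],
    [0, 0, 0],
  ],
  claw=[1, 1, 1, 1],
)

```text
time: 9.03
eef_pos: [0.4617, -0.1151, 0.2392]
eef_rot: [3.137, -0.611, 0.22]
force: [-0.2, 0.5, -1.7]
gripper_width: 0.0131
```

```bash
cat > st.py <<'E'
from rel import *
seat,Rh,T=hold2()
def st(h): to(seat+Rh@[.0016,-.0013,h],R=T)
E
python3 - <<'E'
from st import *
st(.1937)
s=status.sense(); print(s['q'].round(3))
im,d=capture('wrist'); save('w6',im); W=cloud(d,camera_info('wrist'),wristT(s,camera_info('wrist')))
rel(W)
E
```

```text
t 9.0333 cm [-0.42  0.16  0.98] turn [-0.0002 -0.0005  0.0071] F [-0.2  0.5 -1.7] M [-0.15  0.52  0.03] g 0.0131 qv 0.12
[-0.437  0.237  2.258  1.215  0.379 -0.182]
rim 301 h 45.71794854486245 rect ((0.9621963500976562, -0.3000965118408203), (40.058128356933594, 61.8106575012207), 0.276569128036499) x range [-16.94258503  20.88587892] y [-31.03711903  30.51679192]
cas 12257 x 17.54554989677198 y [-44.383941    44.42264942] z [ 76.61806115 219.2850982 ]
x slope vs y,z [-7.68048969e-03 -1.08367041e-02  1.91180414e+01] deg [-0.44005964 -0.62089741]
76 -17.4 20.0 18.8
82 -16.9 19.4 18.8
88 -17.6 19.5 18.8
94 -9.0 15.0 18.8
100 -17.9 19.8 18.8
106 -17.5 19.1 18.7
112 -17.1 19.2 18.7
118 -17.3 19.3 18.7
124 -17.6 19.3 18.6
130 -4.5 6.6 17.7
136 -16.2 18.2 17.2
142 -17.8 19.6 17.0
148 -17.9 19.6 17.1
154 -17.9 19.8 17.1
160 -15.2 19.6 17.2
166 -12.6 17.7 17.1
172 -26.5 28.2 18.0
178 -37.3 39.5 17.6
184 -40.7 43.2 17.7
190 -44.6 45.0 17.8
196 -45.0 45.0 17.9
202 -45.0 45.0 18.0
208 -45.0 45.0 16.7
214 -45.0 45.0 16.8
220 -45.0 44.9 16.9
```

View pics/w6.png

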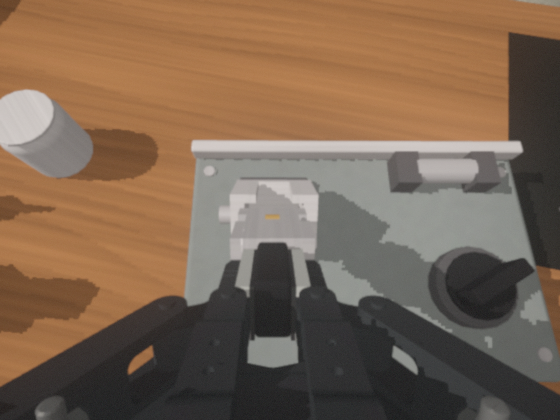

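Request:
jog_arm(
  turn=[
    [0, 0, 0.007],
    [0, 0, 0],
  ],
  translation=[
    [-0.55, 0.17, 0.3],
    [0, 0, 0],
  ],
  claw=[1, 1],
)

```text
time: 9.25
eef_pos: [0.4597, -0.1161, 0.2353]
eef_rot: [3.142, -0.612, 0.215]
force: [-0.1, 0.4, -1.9]
gripper_width: 0.013
```

```bash
sed -i 's/.0016,-.0013/.0005,-.0013/' st.py; python3 - <<'E'
from st import *
st(.1837)
E
```

```text
t 9.25 cm [-0.13  0.11  1.78] turn [-0.0021 -0.0009  0.0031] F [-0.1  0.4 -1.9] M [-0.13  0.57 -0.01] g 0.013 qv 0.115
```

Request:
jog_arm(
  turn=[
    [-0.002, 0, 0.003],
    [0, 0, 0],
    [0, 0, 0],
    [0, 0, 0],
  ],
  translation=[
    [-0.15, 0.1, 0.6],
    [-0.1, 0, 0.6],
    [0, 0, 0],
    [0, 0, 0],
  ],
  claw=[1, 1, 1, 1],
)

```text
time: 9.58
eef_pos: [0.4656, -0.115, 0.2273]
eef_rot: [3.14, -0.614, 0.215]
force: [0.6, -0.4, -2.7]
gripper_width: 0.0133
```

```bash
python3 - <<'E'
from st import *
st(.1837)
E
```

```text
t 9.5833 cm [-0.17  0.09  0.77] turn [-0.0004 -0.0032  0.0032] F [ 0.6 -0.4 -2.7] M [-0.1   0.51 -0.  ] g 0.0133 qv 0.028
```

Request:
jog_arm(
  turn=[
    [0, -0.004, 0.003],
    [0, 0, 0],
    [0, 0, 0],
  ],
  translation=[
    [-0.2, 0.12, 0.2],
    [-0.1, 0.03, 0.5],
    [-0.05, 0.02, 0],
  ],
  claw=[1, 1, 1],
)

```text
time: 9.83
eef_pos: [0.4675, -0.1164, 0.2213]
eef_rot: [3.14, -0.612, 0.213]
force: [-0.2, -0.4, -2.7]
gripper_width: 0.0131
```

```bash
python3 - <<'E'
from st import *
st(.1837)
s=status.sense()
im,d=capture('wrist'); save('w7',im); W=cloud(d,camera_info('wrist'),wristT(s,camera_info('wrist')))
rel(W)
E
```

```text
t 9.8333 cm [ 0.05 -0.08  0.2 ] turn [ 0.0004 -0.0008  0.0017] F [-0.2 -0.4 -2.7] M [-0.09  0.58 -0.02] g 0.0131 qv 0.038
rim 542 h 45.79614283602791 rect ((1.0465679168701172, -0.17234039306640625), (39.9525032043457, 61.79269027709961), 0.2748909592628479) x range [-18.59476502  20.82106896] y [-30.89011361  30.56446739]
cas 18307 x 12.277698159692758 y [-43.75340238  44.28302353] z [ 59.14155076 209.30658409]
x slope vs y,z [-0.01005405  0.03985631  6.78953978] deg [-0.57605438  2.28359845]
58 -20.5 16.2 13.0
64 -20.1 16.9 13.0
70 -20.2 17.1 13.0
76 -15.7 9.2 13.0
82 -20.4 17.3 12.9
88 -19.9 16.8 12.9
94 -19.8 16.8 12.9
100 -19.7 16.9 12.9
106 -19.7 16.8 12.7
112 -7.0 4.1 11.8
118 -19.3 15.6 11.4
124 -20.3 17.1 11.2
130 -20.6 17.1 11.1
136 -20.4 17.0 11.2
142 -20.5 17.2 11.4
148 -14.1 11.3 11.3
154 -28.7 25.7 12.1
160 -39.3 37.6 11.8
166 -43.1 39.7 11.8
172 -44.9 42.5 12.0
178 -45.0 44.9 12.2
184 -45.0 45.0 16.4
190 -45.0 45.0 16.5
196 -44.9 45.0 16.4
202 -45.0 44.8 16.4
208 -20.3 17.5 19.4
```

Request:
jog_arm(
  turn=[
    [0, 0, 0],
    [0, 0, 0],
    [0, 0, 0],
  ],
  translation=[
    [0.05, -0.15, 0.3],
    [0, 0, 0.6],
    [0, 0, 0],
  ],
  claw=[1, 1, 1],
)

```text
time: 10.13
eef_pos: [0.4726, -0.1139, 0.215]
eef_rot: [3.139, -0.613, 0.213]
force: [-0.8, 0.7, -3.5]
gripper_width: 0.0131
```

```bash
sed -i 's/.0005,-.0013/.0005,-.0008/' st.py; python3 - <<'E'
from st import *
st(.1737)
s=status.sense()
im,d=capture('wrist'); save('w8',im); W=cloud(d,camera_info('wrist'),wristT(s,camera_info('wrist')))
rel(W)
E
```

```text
t 10.1333 cm [-0.04 -0.    0.36] turn [ 0.0014 -0.0017  0.0013] F [-0.8  0.7 -3.5] M [-0.11  0.52  0.03] g 0.0131 qv 0.05
rim 480 h 45.7395007076997 rect ((0.8249664306640625, -0.18986892700195312), (61.757450103759766, 40.51552200317383), 89.69644927978516) x range [-18.93496095  20.72370717] y [-30.76515918  30.53242704]
cas 18617 x 13.19505449483459 y [-44.0763158   43.78990356] z [ 53.43473776 200.54983339]
x slope vs y,z [-4.41492302e-04  3.50392022e-02  8.79389087e+00] deg [-0.02529565  2.0075984 ]
52 -19.8 19.6 14.1
58 -19.1 18.9 14.0
64 -19.4 18.2 14.1
70 -18.3 13.6 14.0
76 -19.2 18.6 14.0
82 -18.8 17.9 13.9
88 -18.7 18.1 13.9
94 -18.8 18.0 13.9
100 -18.6 18.1 13.5
106 -13.0 16.7 12.8
112 -18.6 18.2 12.4
118 -19.1 18.4 12.2
124 -19.4 18.4 12.2
130 -19.0 18.4 12.2
136 -18.9 18.2 12.3
142 -16.9 16.3 12.5
148 -32.7 30.0 13.1
154 -39.8 39.7 12.7
160 -43.4 43.9 12.8
166 -44.9 44.7 12.9
172 -45.0 45.0 17.4
178 -44.9 45.0 17.4
184 -45.0 44.9 17.2
190 -45.0 45.0 17.2
196 -44.5 43.3 19.8
202 -18.7 18.8 20.4
```

View pics/w8.png

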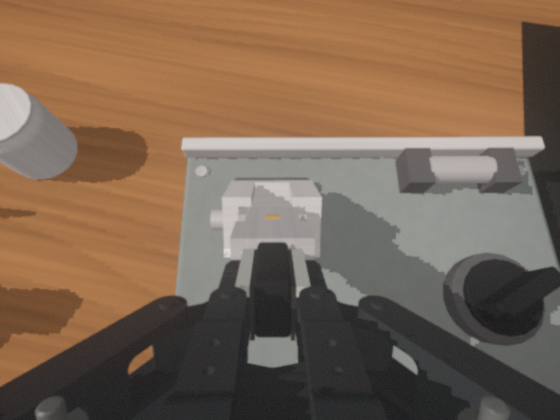

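Request:
jog_arm(
  turn=[
    [0.001, -0.002, 0],
    [0, 0, 0],
    [0, 0, 0],
  ],
  translation=[
    [-0.07, 0.0, 0.5],
    [-0.05, 0, 0.6],
    [0, 0, 0],
  ],
  claw=[1, 1, 1],
)

```text
time: 10.43
eef_pos: [0.478, -0.1128, 0.2056]
eef_rot: [3.14, -0.611, 0.213]
force: [-0.1, 0.1, -2.3]
gripper_width: 0.013
```

```bash
python3 - <<'E'
from st import *
st(.1637)
s=status.sense()
im,d=capture('wrist'); save('w9',im); W=cloud(d,camera_info('wrist'),wristT(s,camera_info('wrist')))
rel(W)
E
```

```text
t 10.4333 cm [0.05 0.   0.28] turn [ 0.0008 -0.0001  0.0016] F [-0.1  0.1 -2.3] M [-0.14  0.61 -0.05] g 0.013 qv 0.043
rim 770 h 45.788494606284004 rect ((0.9980335235595703, -0.20024681091308594), (40.55576705932617, 61.6381721496582), 0.4420168399810791) x range [-18.66356727  20.86734611] y [-30.79319678  30.50799525]
cas 17593 x 12.279114456672351 y [-43.97447322  44.09198726] z [ 53.45957834 189.94767045]
x slope vs y,z [-2.04765037e-03  4.25713009e-02  7.10783696e+00] deg [-0.11732172  2.43915587]
52 -20.0 19.4 12.9
58 -13.6 13.8 12.9
64 -19.7 19.2 12.9
70 -18.8 18.1 12.8
76 -18.7 17.6 12.8
82 -18.7 18.1 12.8
88 -18.6 17.8 12.6
94 -13.1 11.9 11.8
100 -18.3 17.2 11.4
106 -19.2 18.3 11.1
112 -18.9 18.6 11.2
118 -19.2 18.5 11.4
124 -19.1 18.4 11.3
130 -17.6 16.4 11.3
136 -27.1 30.3 12.0
142 -38.2 38.7 11.8
148 -41.9 42.7 11.9
154 -44.8 44.9 11.9
160 -45.0 45.0 12.5
166 -45.0 45.0 16.6
172 -45.0 45.0 16.4
178 -45.0 45.0 16.3
184 -45.0 45.0 16.9
190 -18.8 18.8 19.5
```

Request:
jog_arm(
  turn=[
    [0.001, 0, 0.001],
    [0, 0, 0],
    [0, 0, 0],
  ],
  translation=[
    [0.04, 0.0, 0.5],
    [-0.02, 0, 0.6],
    [0, 0, 0],
  ],
  claw=[1, 1, 1],
)

```text
time: 10.73
eef_pos: [0.4846, -0.1119, 0.1971]
eef_rot: [3.14, -0.612, 0.212]
force: [1.4, 0.5, -5.5]
gripper_width: 0.0129
```

```bash
python3 - <<'E'
from st import *
st(.1377)
s=status.sense(); print(Rh.T@s['force'])
E
```

```text
t 10.7333 cm [-0.01 -0.05  1.8 ] turn [ 0.0013 -0.0009  0.0005] F [ 1.4  0.5 -5.5] M [-0.14  0.61  0.  ] g 0.0129 qv 0.039
[-1.91263457  0.21702665 -5.32954133]
```

Request:
jog_arm(
  turn=[
    [0.001, 0, 0],
    [0, 0, 0],
    [0, 0, 0],
  ],
  translation=[
    [-0.01, -0.03, 0.5],
    [-0.02, 0, 0.6],
    [0, 0, 0],
  ],
  claw=[1, 1, 1],
)

```text
time: 10.98
eef_pos: [0.4908, -0.1105, 0.188]
eef_rot: [3.14, -0.612, 0.212]
force: [4.0, -0.5, -7.4]
gripper_width: 0.0132
```

```bash
python3 - <<'E'
from st import *
st(.1377)
s=status.sense(); print(Rh.T@s['force'])
E
```

```text
t 10.9833 cm [-0.01 -0.05  0.69] turn [ 0.001  -0.0012  0.0004] F [ 4.  -0.5 -7.4] M [-0.3   0.52 -0.05] g 0.0132 qv 0.045
[-1.14871733 -1.35630756 -8.21323059]
```

Request:
jog_arm(
  turn=[
    [0, 0, 0],
    [0, 0, 0],
    [0, 0, 0],
    [0, 0, 0],
  ],
  translation=[
    [-0.01, -0.03, 0.4],
    [-0.02, 0, 0.4],
    [0, 0, 0.3],
    [0, 0, 0],
  ],
  claw=[1, 1, 1, 1],
)

```text
time: 11.32
eef_pos: [0.494, -0.1092, 0.1828]
eef_rot: [3.139, -0.617, 0.21]
force: [-0.1, 0.3, -2.6]
gripper_width: 0.0134
```

```bash
python3 - <<'E'
from st import *
st(.1377)
s=status.sense(); print(Rh.T@s['force'])
im,d=capture('wrist'); save('w10',im); W=cloud(d,camera_info('wrist'),wristT(s,camera_info('wrist')))
rel(W)
E
```

```text
t 11.3167 cm [0.01 0.02 0.07] turn [ 0.0033 -0.0059 -0.001 ] F [-0.1  0.3 -2.6] M [-0.15  0.56 -0.02] g 0.0134 qv 0.05
[-1.50278543  0.31227494 -2.17294487]
rim 1284 h 45.74180418101439 rect ((0.9908351898193359, 0.07022857666015625), (40.129539489746094, 61.6853141784668), 0.13812701404094696) x range [-18.19849188  20.82412335] y [-30.6491103   30.65888835]
cas 17072 x 12.706406532865579 y [-44.30485965  44.02883549] z [ 51.55773062 161.97555527]
x slope vs y,z [3.97417833e-04 6.13027803e-02 6.14763676e+00] deg [0.02277036 3.51239058]
52 -19.6 18.5 13.6
58 -19.3 17.6 13.5
64 -17.4 14.1 12.3
70 -17.9 12.2 12.2
76 -19.2 17.8 12.0
82 -18.7 18.5 11.8
88 -19.4 18.7 11.7
94 -19.2 18.6 11.8
100 -12.6 12.1 11.9
106 -25.4 25.6 12.7
112 -38.1 37.5 12.3
118 -41.7 41.8 12.3
124 -44.7 45.0 12.4
130 -45.0 45.0 12.6
136 -45.0 45.0 17.0
142 -45.0 45.0 16.6
148 -45.0 45.0 16.9
154 -45.0 44.7 16.9
160 -18.9 19.2 19.6
```

View pics/w10.png

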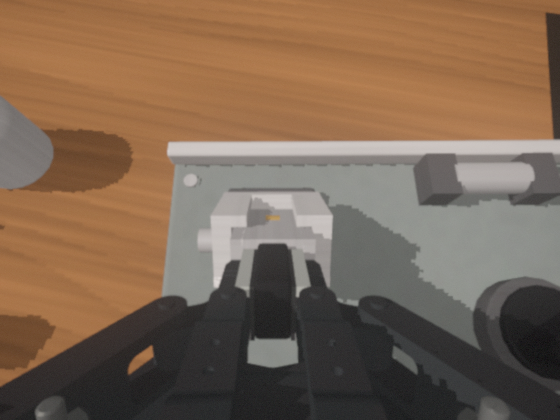

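Request:
jog_arm(
  turn=[
    [0.003, -0.005, 0],
    [0, 0, 0],
    [0, 0, 0],
  ],
  translation=[
    [0, 0, 0.15],
    [0, 0, 0.2],
    [0, 0, 0.2],
  ],
  claw=[1, 1, 1],
)

```text
time: 11.62
eef_pos: [0.4946, -0.109, 0.1816]
eef_rot: [3.14, -0.614, 0.209]
force: [-33.7, -5.8, 46.2]
gripper_width: 0.0134
```

```bash
python3 - <<'E'
from st import *
st(.1377)
s=status.sense(); print(Rh.T@s['force'])
E
```

```text
t 11.6167 cm [ 0.04  0.03 -0.06] turn [ 0.0026 -0.0034 -0.0018] F [-33.7  -5.8  46.2] M [0.17 0.76 0.33] g 0.0134 qv 0.106
[-1.48716764  1.43919421 57.4227266 ]
```

Request:
jog_arm(
  turn=[
    [0, 0, 0],
    [0, 0, 0],
    [0, 0, 0],
    [0, 0, 0],
    [0, 0, 0],
    [0, 0, 0],
  ],
  translation=[
    [0, 0, -0.08],
    [0, 0, 0],
    [0, 0, 0],
    [0, 0, 0],
    [0, 0, 0],
    [0, 0, 0],
  ],
  claw=[1, 1, 0.4, 0.4, 0.4, 0.4],
)

```text
time: 12.12
eef_pos: [0.4954, -0.1094, 0.1833]
eef_rot: [3.14, -0.616, 0.209]
force: [-0.5, 0.1, 0.2]
gripper_width: 0.0516
```

```bash
python3 - <<'E'
from st import *
st(.1377)
s=status.sense(); print(Rh.T@s['force'])
E
```

```text
t 12.1167 cm [-0.13 -0.04  0.03] turn [ 0.0028 -0.0056 -0.0016] F [-0.5  0.1  0.2] M [-0.04  0.25  0.06] g 0.0516 qv 0.01
[-0.27006176  0.18961881  0.38538501]
```

Request:
jog_arm(
  turn=[
    [0, 0, 0],
    [0, 0, 0],
    [0, 0, 0],
    [0, 0, 0],
    [0, 0, 0],
    [0, 0, 0],
  ],
  translation=[
    [0, 0, -1.5],
    [0, 0, -2],
    [0, 0, -3],
    [0, 0, -3],
    [0, 0, -2],
    [0, 0, 0],
  ],
  claw=[0.4, 0.4, 0.4, 0.4, 0.4, 0.4],
)

```text
time: 12.62
eef_pos: [0.4292, -0.1231, 0.2778]
eef_rot: [-3.14, -0.609, 0.209]
force: [0.2, -1.1, 0.2]
gripper_width: 0.051
```

```bash
python3 - <<'E'
from st import *
st(.1377)
s=status.sense();print(s['q'].round(2))
im,d=capture('wrist'); save('w11',im); W=cloud(d,camera_info('wrist'),wristT(s,camera_info('wrist')))
np.save('pics/w11w.npy',W)
L=(W-seat)@Rh*1000
m=(np.abs(L[...,0])<25)&(np.abs(L[...,1])<25)&(L[...,2]>20)&(L[...,2]<130)
h,e=np.histogram(L[...,2][m],np.arange(20,130,2));print([(int(a),int(b)) for a,b in zip(e,h) if b>15])
t=m&(np.abs(L[...,2]-100)<4)
print(np.median(L[t],0)); 
t=m&(np.abs(L[...,2]-60)<2.5)
print(np.median(L[t],0),cv2.minAreaRect(L[t][:,:2].astype(np.float32)))
m2=(np.abs(L[...,0]-13)<3)&(np.abs(L[...,1])<15)&(L[...,2]>20)&(L[...,2]<58);Q=L[m2];print(np.polyfit(Q[:,2],Q[:,0],1))
E
```

```text
t 12.6167 cm [1.000e-02 2.000e-02 1.165e+01] turn [-0.0009  0.0017 -0.0016] F [ 0.2 -1.1  0.2] M [-0.11  0.18  0.04] g 0.051 qv 0.051
[-0.5   0.11  2.28  0.99  0.46  0.02]
[(20, 28), (24, 42), (28, 19), (30, 52), (34, 48), (38, 42), (40, 34), (42, 41), (44, 389), (46, 281), (50, 34), (54, 37), (56, 16), (58, 646), (60, 336), (72, 17), (78, 17), (90, 16), (96, 33), (98, 437), (100, 180)]
[ 0.7540958 -0.6703239 99.5236155]
[ 1.20769991  4.00917073 59.77950576] ((-0.4177703857421875, -0.9679336547851562), (26.59864616394043, 40.0147705078125), 0.056045591831207275)
[-3.89180180e-03  1.29829622e+01]
```

View pics/w11.png

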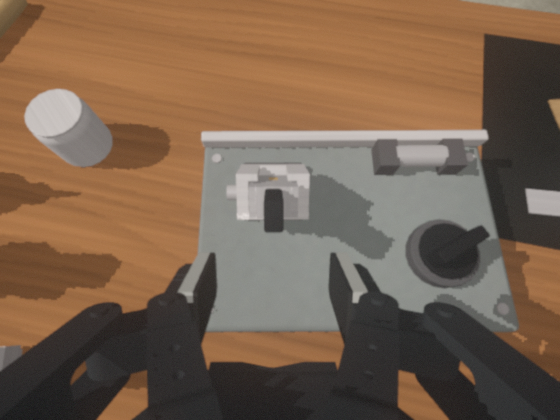

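```bash
python3 - <<'E'
from h import *
to([.5416,-.2617,.24],[np.pi,0,-.835])
E
```

```text
t 12.6667 cm [ 4.5  15.9   7.61] turn [-0.3197 -0.5511  1.0109] F [ 0.7  0.4 -0.1] M [-0.03  0.27  0.  ] g 0.0512 qv 0.074
```

Request:
jog_arm(
  turn=[
    [-0.032, -0.055, 0.101],
    [-0.032, -0.055, 0.101],
    [-0.032, -0.055, 0.101],
    [-0.032, -0.055, 0.101],
    [-0.032, -0.055, 0.101],
    [-0.032, -0.055, 0.101],
    [-0.032, -0.055, 0.101],
    [-0.032, -0.055, 0.101],
    [-0.032, -0.055, 0.101],
    [-0.032, -0.055, 0.101],
    [0, 0, 0],
  ],
  translation=[
    [0, 1, 0],
    [0, 1, 0],
    [0, 1, 0],
    [0, 1, 0],
    [0, 1, 0],
    [0, 1, 0],
    [0, 1, 0],
    [0, 1, 0],
    [0, 0, 0],
    [0, 0, 0],
    [0, 0, 0],
  ],
  claw=[0.4, 0.4, 0.4, 0.4, 0.4, 0.4, 0.4, 0.4, 0.4, 0.4, 0.4],
)

```text
time: 13.58
eef_pos: [0.4295, -0.1806, 0.2607]
eef_rot: [-3.094, -0.058, -0.681]
force: [0.1, -0.1, -0.3]
gripper_width: 0.0515
```

```bash
python3 - <<'E'
from h import *
to([.5416,-.2617,.24],[np.pi,0,-.835]); print(status.sense()['q'].round(2),status.sense()['eef_pos'])
E
```

```text
t 13.5833 cm [13.67 -0.63  2.91] turn [-0.052  -0.0546  0.1551] F [ 0.1 -0.1 -0.3] M [-0.03  0.06 -0.03] g 0.0515 qv 0.179
[-0.44  0.23  2.04  0.04  0.8   1.78] [ 0.42949144 -0.18064695  0.26074161]
```

Request:
jog_arm(
  turn=[
    [-0.03, -0.03, 0.08],
    [-0.022, -0.025, 0.075],
    [0, 0, 0],
    [0, 0, 0],
    [0, 0, 0],
  ],
  translation=[
    [3.4, 0, 0],
    [3.4, 0, 0],
    [3.4, 0, 0],
    [3.4, 0, 0],
    [0, 0, 0],
  ],
  claw=[0.4, 0.4, 0.4, 0.4, 0.4],
)

```text
time: 14.0
eef_pos: [0.5293, -0.272, 0.2526]
eef_rot: [-3.134, 0.015, -0.814]
force: [-0.1, 0.4, 0.0]
gripper_width: 0.0514
```

```bash
cat > sel.py <<'E'
from h import *
def sel(tag):
    s=status.sense()
    im,d=capture('wrist'); save(tag,im); W=cloud(d,camera_info('wrist'),wristT(s,camera_info('wrist')))
    S=(np.hypot(W[...,0]-.5416,W[...,1]+.2617)<.032)
    for lo,hi in [(.095,.103),(.070,.0755)]:
        m=S&(W[...,2]>lo)&(W[...,2]<hi);P=W[m][:,:2].astype(np.float32)*1000
        if len(P)>20:
            c,sz,a=cv2.minAreaRect(P); L=a if sz[0]>sz[1] else a+90
            print(lo,len(P),np.round(c,1),np.round(sz,1),'long dir',round(((L+90)%180)-90,2),'cw angle',round(12.1-(((L+90)%180)-90),2),cv2.minEnclosingCircle(P))
E
python3 - <<'E'
from sel import *
to([.5416,-.2617,.24],[np.pi,0,-.835]); sel('w12')
E
```

```text
t 14.0 cm [ 0.12 -1.59  1.27] turn [-0.0072  0.0151  0.0211] F [-0.1  0.4  0. ] M [ 0.04 -0.03 -0.03] g 0.0514 qv 0.09
0.095 1103 [ 542.3 -262.4] [11.5 48. ] long dir -47.38 cw angle 59.48 ((542.2814331054688, -262.5519714355469), 24.057146072387695)
0.07 2256 [ 542.5 -262.8] [50.7 49.7] long dir 44.31 cw angle -32.21 ((542.3010864257812, -262.620849609375), 25.818981170654297)
```

View pics/w12.png

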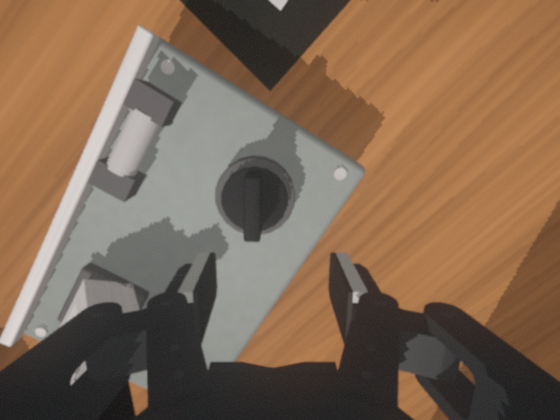

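Request:
jog_arm(
  turn=[
    [-0.007, 0.015, 0.015],
    [0, 0, 0],
    [0, 0, 0],
  ],
  translation=[
    [0.15, -1.6, 1.5],
    [0, 0, 2.5],
    [0, 0, 0],
  ],
  claw=[0.4, 0.4, 0.4],
)

```text
time: 14.3
eef_pos: [0.5393, -0.2573, 0.2078]
eef_rot: [-3.137, 0.006, -0.82]
force: [-1.8, 0.4, -0.8]
gripper_width: 0.0513
```

```bash
python3 - <<'E'
from sel import *
to([.542,-.2622,.151],[np.pi,0,-.827])
E
```

```text
t 14.3 cm [0.58 0.16 5.68] turn [-0.0045  0.0062  0.0067] F [-1.8  0.4 -0.8] M [ 0.01  0.02 -0.04] g 0.0513 qv 0.048
```

Request:
jog_arm(
  turn=[
    [-0.005, 0.006, 0.007],
    [0, 0, 0],
    [0, 0, 0],
    [0, 0, 0],
  ],
  translation=[
    [0.6, 0.15, 1.6],
    [0, 0, 2],
    [0, 0, 1.3],
    [0, 0, 0],
  ],
  claw=[0.4, 0.4, 0.4, 0.4],
)

```text
time: 14.63
eef_pos: [0.5403, -0.2584, 0.1568]
eef_rot: [-3.138, 0.005, -0.816]
force: [-1.0, 0.1, 0.1]
gripper_width: 0.0512
```

```bash
python3 - <<'E'
from sel import *
to([.542,-.2622,.151],[np.pi,0,-.827])
E
```

```text
t 14.6333 cm [0.4  0.14 0.57] turn [-0.0036  0.0046  0.0108] F [-1.   0.1  0.1] M [0.02 0.02 0.  ] g 0.0512 qv 0.033
```

Request:
jog_arm(
  turn=[
    [-0.004, 0.005, 0.011],
    [0, 0, 0],
    [0, 0, 0],
  ],
  translation=[
    [0.5, 0.15, 0.4],
    [0, 0, 0.2],
    [0, 0, 0],
  ],
  claw=[0.4, 0.4, 0.4],
)

```text
time: 14.88
eef_pos: [0.5423, -0.2622, 0.1518]
eef_rot: [-3.141, -0.0, -0.825]
force: [0.9, 0.8, 0.5]
gripper_width: 0.0515
```

```bash
python3 - <<'E'
from sel import *
to([.542,-.2622,.151],[np.pi,0,-.827])
E
```

```text
t 14.8833 cm [-0.02  0.03  0.08] turn [-0.0008 -0.      0.0024] F [0.9 0.8 0.5] M [ 0.01 -0.01 -0.01] g 0.0515 qv 0.013
```

Close on the bar.

Request:
jog_arm(
  turn=[
    [0, 0, 0],
    [0, 0, 0],
    [0, 0, 0],
    [0, 0, 0],
    [0, 0, 0],
    [0, 0, 0],
    [0, 0, 0],
  ],
  translation=[
    [0, 0, 0],
    [0, 0, 0],
    [0, 0, 0],
    [0, 0, 0],
    [0, 0, 0],
    [0, 0, 0],
    [0, 0, 0],
  ],
  claw=[1, 1, 1, 1, 1, 1, 1],
)

```text
time: 15.47
eef_pos: [0.5425, -0.2633, 0.1545]
eef_rot: [-3.14, -0.004, -0.824]
force: [0.1, -1.0, -2.6]
gripper_width: 0.0104
```

```bash
python3 - <<'E'
from sel import *
to([.542,-.2622,.151],[np.pi,0,-.827])
E
```

```text
t 15.4667 cm [-0.12 -0.03  0.35] turn [-0.0018 -0.0036  0.003 ] F [ 0.1 -1.  -2.6] M [-0.07 -0.11 -0.02] g 0.0104 qv 0.002
```

Request:
jog_arm(
  turn=[
    [0, 0, -0.09],
    [0, 0, -0.09],
    [0, 0, -0.09],
    [0, 0, -0.09],
    [0, 0, 0],
  ],
  translation=[
    [0, 0, 0],
    [0, 0, 0],
    [0, 0, 0],
    [0, 0, 0],
    [0, 0, 0],
  ],
  claw=[1, 1, 1, 1, 1],
)

```text
time: 15.88
eef_pos: [0.5428, -0.2629, 0.1545]
eef_rot: [-3.14, -0.004, -0.448]
force: [0.9, -2.1, -2.5]
gripper_width: 0.0107
```

```bash
python3 - <<'E'
from sel import *
to([.5425,-.2628,.1545],[np.pi,0,.211])
E
```

```text
t 15.8833 cm [-0.03  0.01  0.  ] turn [ 1.000e-04 -4.000e-03 -6.594e-01] F [ 0.9 -2.1 -2.5] M [-0.13  0.01 -0.09] g 0.0107 qv 0.096
```

Working well; continue towards the stop.

Request:
jog_arm(
  turn=[
    [0, 0, -0.09],
    [0, 0, -0.09],
    [0, 0, -0.09],
    [0, 0, -0.09],
    [0, 0, -0.09],
    [0, 0, -0.09],
    [0, 0, 0],
  ],
  translation=[
    [0, 0, 0],
    [0, 0, 0],
    [0, 0, 0],
    [0, 0, 0],
    [0, 0, 0],
    [0, 0, 0],
    [0, 0, 0],
  ],
  claw=[1, 1, 1, 1, 1, 1, 1],
)

```text
time: 16.47
eef_pos: [0.5429, -0.2622, 0.1545]
eef_rot: [-3.141, -0.003, 0.096]
force: [0.4, -1.3, -3.6]
gripper_width: 0.0104
```

```bash
python3 - <<'E'
from sel import *
to([.5425,-.2628,.1545],[np.pi,0,.211])
E
```

```text
t 16.4667 cm [-0.04  0.06  0.  ] turn [-0.0002 -0.0034 -0.1147] F [ 0.4 -1.3 -3.6] M [-0.02  0.02  0.07] g 0.0104 qv 0.127
```

Request:
jog_arm(
  turn=[
    [0, 0, -0.05],
    [0, 0, -0.05],
    [0, 0, -0.05],
    [0, 0, -0.05],
  ],
  translation=[
    [0, 0, 0],
    [0, 0, 0],
    [0, 0, 0],
    [0, 0, 0],
  ],
  claw=[1, 1, 1, 1],
)

```text
time: 16.8
eef_pos: [0.5428, -0.2621, 0.1546]
eef_rot: [-3.141, -0.003, 0.281]
force: [-1.2, -2.6, -1.2]
gripper_width: 0.0104
```

```bash
python3 - <<'E'
from sel import *
to([.5425,-.2628,.1545],[np.pi,0,.211])
E
```

```text
t 16.8 cm [-0.05  0.06  0.01] turn [-0.0007 -0.0032  0.0698] F [-1.2 -2.6 -1.2] M [-0.17  0.19 -1.28] g 0.0104 qv 0.544
```

Request:
jog_arm(
  turn=[
    [0, 0, 0.06],
    [0, 0, 0.08],
    [0, 0, 0.08],
    [0, 0, 0.08],
    [0, 0, 0.08],
    [0, 0, 0.08],
    [0, 0, 0.08],
    [0, 0, 0.08],
    [0, 0, 0],
  ],
  translation=[
    [0, 0, 0],
    [0, 0, 0],
    [0, 0, 0],
    [0, 0, 0],
    [0, 0, 0],
    [0, 0, 0],
    [0, 0, 0],
    [0, 0, 0],
    [0, 0, 0],
  ],
  claw=[1, 1, 1, 1, 1, 1, 1, 1, 1],
)

```text
time: 17.55
eef_pos: [0.5428, -0.2629, 0.1545]
eef_rot: [-3.14, -0.002, -0.415]
force: [0.3, -0.3, -2.3]
gripper_width: 0.0105
```

```bash
python3 - <<'E'
from sel import *
to([.5425,-.2628,.1545],[np.pi,0,-.487])
E
```

```text
t 17.55 cm [-0.03  0.    0.  ] turn [-0.0017 -0.0024  0.0721] F [ 0.3 -0.3 -2.3] M [ 0.04 -0.06 -0.11] g 0.0105 qv 0.039
```

Request:
jog_arm(
  turn=[
    [0, 0, 0.05],
    [0, 0, 0.022],
    [0, 0, 0],
  ],
  translation=[
    [0, 0, 0],
    [0, 0, 0],
    [0, 0, 0],
  ],
  claw=[1, 1, 1],
)

```text
time: 17.8
eef_pos: [0.5428, -0.263, 0.1545]
eef_rot: [-3.14, -0.002, -0.493]
force: [-0.5, -1.1, -3.1]
gripper_width: 0.0103
```

```bash
python3 - <<'E'
from sel import *
to([.5425,-.2628,.1545],[np.pi,0,-.487])
E
```

```text
t 17.8 cm [-0.04 -0.    0.  ] turn [-0.0016 -0.0025 -0.0058] F [-0.5 -1.1 -3.1] M [-0.06 -0.1  -0.02] g 0.0103 qv 0.004
```

Torque is nearly zero, so it sits in a click. Release, retreat, look.

Request:
jog_arm(
  turn=[
    [0, 0, 0],
    [0, 0, 0],
    [0, 0, 0],
    [0, 0, 0],
    [0, 0, 0],
    [0, 0, 0],
    [0, 0, 0],
    [0, 0, 0],
    [0, 0, 0],
  ],
  translation=[
    [0, 0, 0],
    [0, 0, 0],
    [0, 0, 0],
    [0, 0, 0],
    [0, 0, -1.5],
    [0, 0, -3],
    [0, 0, -3],
    [0, 0, -3],
    [0, 0, 0],
  ],
  claw=[0.4, 0.4, 0.4, 0.4, 0.4, 0.4, 0.4, 0.4, 0.4],
)

```text
time: 18.55
eef_pos: [0.5423, -0.2623, 0.2628]
eef_rot: [-3.14, 0.001, -0.488]
force: [0.2, -0.7, 0.9]
gripper_width: 0.0511
```

```bash
python3 - <<'E'
from sel import *
sel('w13'); to([.5425,-.2628,.1545],[np.pi,0,-.487])
im,d=capture('scene');save('sc13',im)
im,d=capture('side');save('si13',im)
E
```

```text
0.095 1006 [ 542.4 -262.5] [11.4 47.8] long dir -28.28 cw angle 40.38 ((542.3656005859375, -262.6663818359375), 24.110280990600586)
0.07 2161 [ 543.2 -262.7] [50.9 49.8] long dir 62.21 cw angle -50.11 ((542.3761596679688, -262.25140380859375), 25.821392059326172)
t 18.6 cm [ 0.18  0.06 10.6 ] turn [-0.0019  0.0039 -0.001 ] F [ 0.2 -0.6 -0.5] M [-0.11 -0.03  0.02] g 0.0515 qv 0.049
```

View pics/w13.png

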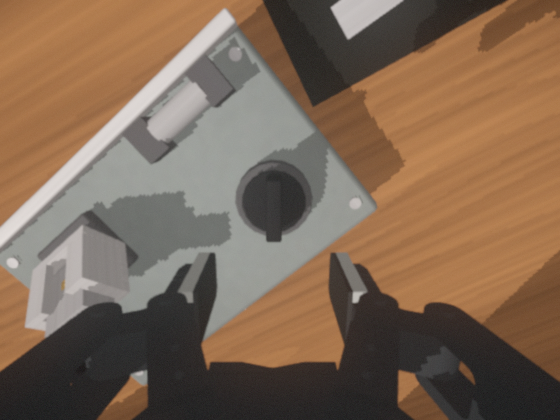

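View pics/sc13.png

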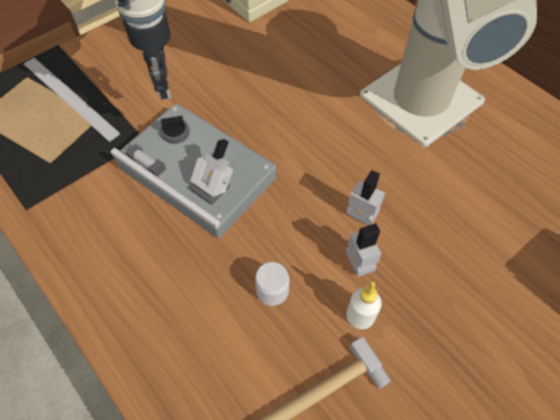

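View pics/si13.png

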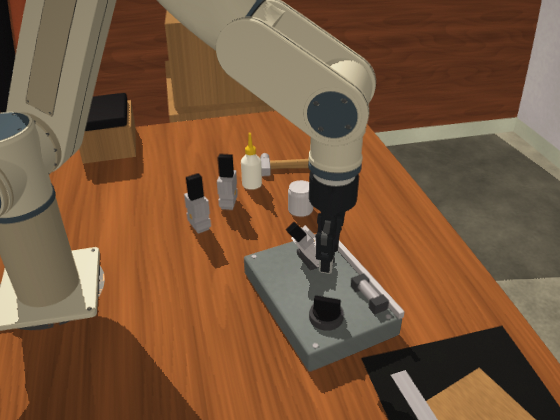

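```bash
python3 -c "
from h import *
print(order.close_job())"
```

```text
the job is handed in; nothing more can be done
None
```

The cassette is seated in the holder and released, and the selector is at two clicks. I handed the job in at about 18.7 s of the 61 s allowed.

- **Cassette:** I picked the smallest of the three and gave it a half turn so the last joint stayed in range. I pushed it down at the 35° lean until it bottomed, with about 57 N briefly at the wrist (limit 120 N), then let go. After I let go, the wrist camera put the tab top 99.5 mm and the body top 59.8 mm from the seat (home is 100 and 60). It sits about 0.7–1 mm off centre, on the side away from the ball.
- **Ball click:** I did not see the ball itself. I judged the click from the seated depth and from the insertion force, which changed and then dropped off as the cassette went in.
- **Selector:** It started at about 60° (three clicks). I turned it anticlockwise to the stop, where the wrist torque reached 1.3 N m and the tool went about 4° past the expected stop angle. I then turned it clockwise, and it measured 40.4° after release, which is two clicks.
- **The rest:** The glue bottle, tin and hammer look unmoved in the last scene picture, and the gripper is open and clear of everything.

No final check failed.

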